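# Square up the leaning post of a shelf end frame and hold it

## Robot

A 7-joint arm with a two-finger parallel gripper is mounted at the origin on the work surface. World frame = base frame: x ahead of the robot, y to its left, z up, the work surface at z = 0. Lengths are in m, angles in degrees, forces in N, time in s.
With the tool pointing down it reaches from about 0.425 to 0.875 m from the base axis. Payload 4.7 kg.
Tool frame: the origin (TCP) lies on the front face of the gripper's body, between the roots of the fingers; the fingertips stand 70 mm ahead of it and the grasp point (between the pads) lies 51 mm ahead of it; z points along the fingers, y is the direction in which the jaws open and shut (so a half turn about z gives the same grasp; the last joint's range is limited). The gripper opens to 87 mm and grips with 3 to 60 N. Pads are 19 mm wide; open, the fingers measure 117 mm over their backs; the gripper's body (75 mm by 190 mm) begins 51 mm behind the grasp point.
Start: joints at [69.677, 18.392, -4.016, 83.108, 1.295, 78.541, -3.26], TCP at [0.234, -0.606, 0.292] pointing down, gripper open.
Joint ranges: [-163.93, 163.93], [-17.29, 119.83], [-79.2, 71.16], [3.27, 140.29], [-89.18, 269.18], [5.43, 117.66], [-154.24, 154.24]. Speed limits (degrees/s): [147.25, 147.25, 180, 180, 180, 180, 180].

## Interface

Orientations are given as [roll, pitch, yaw] about the fixed x, y, z axes, in that order (R = Rz(yaw) Ry(pitch) Rx(roll)).
In Python, from cell import env gives the robot as it stands.
- The arm moves only by the tool drive_tool, never from a script. Its argument "commands" is a list of rows, each a list of 7 numbers: the shift along the tool's x, y, z in cm, then the turn, a rotation vector about the tool's x, y, z in degrees, then the opening, from 0 (shut) to 1 (fully open). In form: [[tx, ty, tz, rx, ry, rz, hand], ...]. A call has 1 to 20 rows; each row shifts and turns the commanded pose from where the row before left it, along the tool's axes as they then stand; what a row does not reach is not made up. A row lasts 1/12 s, in which the tool goes at most 41.7 mm and 7.16 degrees, less where a joint would pass 70% of its speed; a pose out of reach is approached as far as the arm can. A call is refused whole if a number of a shift passes 4.17 or a number of a turn 7.16, either way. A call with a gripper value outside its range is refused whole. The fingers move at their own pace and stop on an object; "force" is the grip in N (left out, the last holds). Time passes only in rows, so rows that do not move let the fingers close. It gives the time, the measured TCP pose, the force and the opening at its end, in the units of the state.
- env.get_obs(): the state, without advancing time (a new reading comes with each control period).
- env.read_camera(name): name is "scene" or "top" or "wrist"; returns a dict with "img" (480x640x3 uint8, blue, green, red), "mtx" (3x3 intrinsics, pixels), "k1" (the pictures are not rectified: a ray, as slopes to the right and down, at radius r is drawn at 1 + k1 r^2 times it, then the intrinsics apply), "pose" (4x4, takes a point from camera to world coordinates). Camera axes: x right, y down, z forward; pixel columns grow to the right and rows downward; lengths in m; the calibration is good to about 2 mm. A picture is of the moment at which its call begins. There is no depth.
- env.sign_off(): hands the job in, once; it reports no verdict.
The state is a dict: "time_s": time; "qpos": joint angles; "joint_velocities": joint speeds; "effort": joint torques, N m; "tool_pos": TCP position; "tool_rot": TCP orientation; "force": force on the tool from outside, world axes, zero at the start; "wrist_torque": the same for the moment, N m; "grip_width": finger opening in m.
Only numpy, scipy, OpenCV 4.12 (cv2) and the standard library are available. Lean on these libraries where they do the work, as an engineer would, in place of code of your own. Each camera call takes 0.05 s, during which the arm holds its last target.

## Task

The post of the timber end frame leans in over the foot rail because its bolt is not yet tight. Pick up the aluminium L-shaped assembly square, stand it on the middle of the rail's narrow top, and push it into the corner between rail and post until one leg lies flush on the rail and the other flush against the post, so that the post is brought square to the rail and not pushed past it. Finish while still gripping the square and pressing it firmly against both timbers; touch the post only with the square, and leave the spanner, glue bottle and carton where they are.

Things in the scene. Friction and masses are not known exactly. Their poses are not given: they have to be found in the camera images.
- square_grip (a point): Grip point on the aluminium assembly square (an L, 20 mm thick in y, about 0.35 kg), which starts standing on the bench: on its base leg, 92 mm from the heel (outer corner), 24 mm above the underside. x along the base leg to the heel, y across the thickness, z up. Base leg 180 mm long, 36 high; upright leg at the heel end 130 high over all, 30 deep: its inner face is 62 mm from here towards +x
- square_heel (a point): The heel of the square: its outer corner at the underside, mid-thickness (92 mm along +x and 24 mm below square_grip), same axes. The faces that must touch are the underside of the base leg and the +x face of the upright leg
- rail: Foot rail, timber 36 mm wide (y), 45 high, running 270 mm from the corner, fixed on a plywood board 120 mm wide and 18 thick by a toggle clamp that takes up the rail from 245 mm from the corner on, to 40 mm above it. x along the rail towards the post, z up; origin under the corner at bench height; the rail's top is at z = 63 mm
- corner (a point): The inside corner: mid-width of the rail's top, on the line where the post's inner face stands when the post is square. Same axes as the rail; the heel of the square belongs here
- post: Post, timber 36 mm wide (y), 45 in x, its top about 175 mm above the rail. It turns stiffly on one bolt (0.6 N m friction, stays where pushed), and starts leaning 0.03 to 0.07 rad in over the rail. Origin at the bolt, 22.5 mm beyond the corner along +x and 22.5 below the rail's top; inner face at x = -22.5 mm. Square when its axes are parallel to the rail's
- spanner: Bystander: a steel spanner 160 mm long lying flat on the bench
- glue: Bystander: a white glue bottle, diameter 56 mm, 150 mm tall, standing on the bench
- carton: Bystander: a small cardboard carton, 100 x 70 x 55 mm high, on the bench
There are look-alikes about, which are no part of the job. Leave any orange or pink look-alike of the part that bears square_grip alone.

How it is judged:
By the outcome, as a careful person would: the job done as asked, in the order asked, and still so for the second after the job is handed in, while the arm keeps its last pose, push and grip.
It also fails if it takes over 69 s, if anything falls off the work surface, if the arm or the gripper's body presses on something with over 40 N, if the wrist force passes 120 N, or if a joint passes its speed limit or range.

## Working session

There is one attempt and no reset: what is moved stays moved. The work goes in short steps, Python scripts to look and compute and a tool call to move; the robot and the scene stay as the last step left them, time stands still between calls to the robot, and variables do not carry over. Pictures are saved under pics/ and viewed, and the job is handed in when it is done.

Besides the shell and the picture viewer there is one more tool, called after "Emit:" as a command line: name --pt "numbers of a row" for each row, then --argument value for the rest. drive_tool: Moves the arm, as the interface text tells. Its arguments: {"type":"object","properties":{"commands":{"type":"array"},"force":{"type":"number"}},"required":["commands"]}

```bash
mkdir -p pics; ls
python3 - <<'E'
from cell import env
import cv2,numpy as np
o=env.get_obs();print(o)
for n in("scene","top","wrist"):
    c=env.read_camera(n);cv2.imwrite(f"pics/{n}0.png",c["img"]);print(n,c["mtx"].tolist(),c["k1"],np.round(c["pose"],4).tolist())
E
```

```text
pics
{'time_s': 0.0, 'qpos': array([69.67725515, 18.43775296, -4.01571197, 83.1762673 ,  1.29646911,
       78.54206126, -3.26015507]), 'joint_velocities': array([ 0.04566615,  0.0101254 ,  0.05746704,  0.06623491, -0.05907183,
       -0.00230866,  0.10545368]), 'effort': array([ 5.02724124e-04, -4.91292429e+01, -4.03718837e-01, -3.12524736e+01,
       -6.39852695e-02,  4.38840862e-02,  1.73047692e-04]), 'tool_pos': array([ 0.23411701, -0.60590412,  0.29116429]), 'tool_rot': array([-1.79889249e+02,  7.30581306e-03,  2.11328411e+01]), 'force': array([-0.106481  ,  0.76736349,  1.22603116]), 'wrist_torque': array([-0.02274549,  0.00762529, -0.01985169]), 'grip_width': 0.08696212852826955}
scene [[613.3900705168244, 0.0, 316.9397253977304], [0.0, 613.3900705168244, 233.15630432598113], [0.0, 0.0, 1.0]] -0.12765122957315214 [[0.0319, 0.6653, -0.7459, 1.9912], [0.9994, -0.0134, 0.0308, -0.1768], [0.0105, -0.7465, -0.6653, 1.3408], [0.0, 0.0, 0.0, 1.0]]
top [[454.1495683170207, 0.0, 320.1980412893637], [0.0, 454.1495683170207, 241.70678311657872], [0.0, 0.0, 1.0]] -0.049428667684621126 [[0.0642, -0.9763, 0.2066, 0.308], [-0.9979, -0.0616, 0.0189, -0.136], [-0.0058, -0.2073, -0.9783, 1.1736], [0.0, 0.0, 0.0, 1.0]]
wrist [[355.9212257588764, 0.0, 312.12038693792323], [0.0, 355.9212257588764, 238.27164748317068], [0.0, 0.0, 1.0]] -0.06781530723972652 [[0.3604, -0.8898, -0.28, 0.3132], [-0.9328, -0.3441, -0.107, -0.5768], [-0.0012, 0.2998, -0.954, 0.3835], [0.0, 0.0, 0.0, 1.0]]
```

View pics/scene0.png

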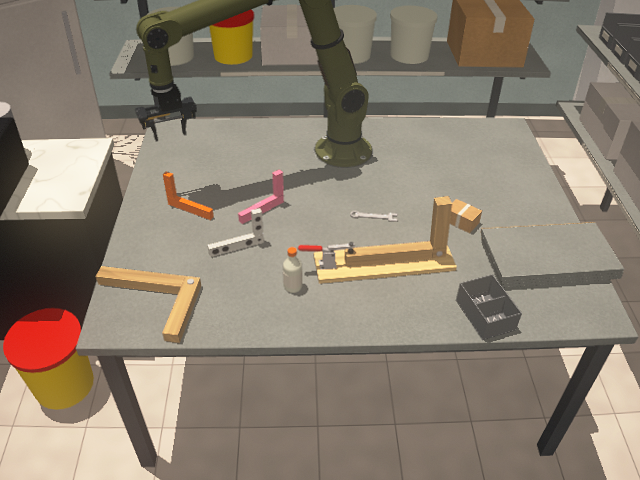

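View pics/top0.png

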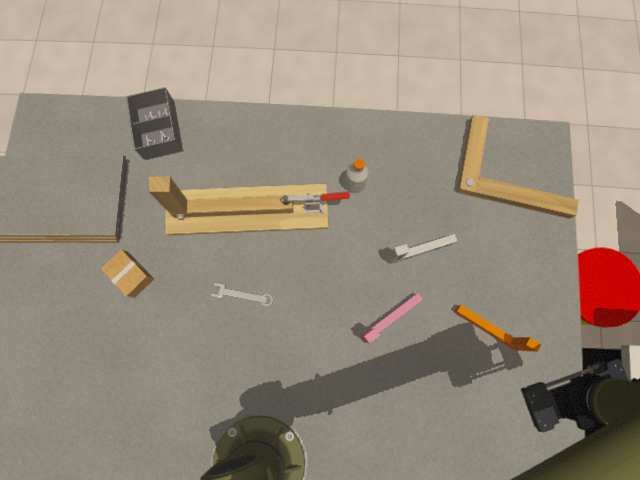

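View pics/wrist0.png

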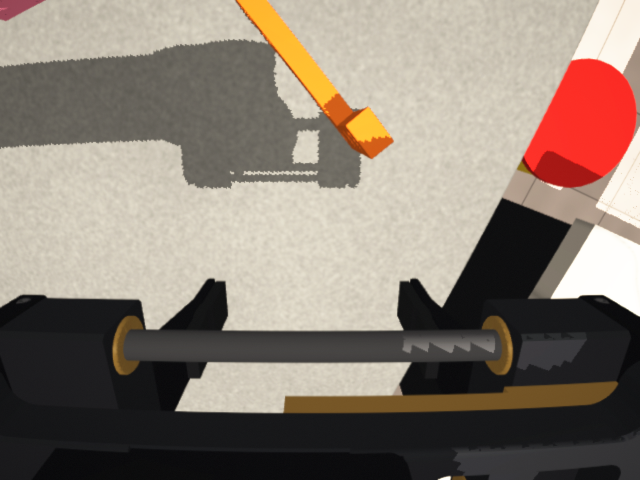

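View zooms.

The scene view shows the grey square at (210-262, 210-255), the rail from (325, 260) to (455, 260), and the post at (440, 225). In the top view the square runs from (400, 250) to (457, 238), and the corner is near (183, 208). I'll zoom in to measure.

```bash
cat > h.py <<'E'
from cell import env
import cv2,numpy as np
def ray(c,p):
    u=cv2.undistortPoints(np.array([[p]],float),c["mtx"],np.array([c["k1"],0,0,0.]))[0,0]
    return c["pose"][:3,3],c["pose"][:3,:3]@np.array([u[0],u[1],1])
def onz(c,p,z):
    o,d=ray(c,p);return o+d*(z-o[2])/d[2]
def two(c1,p1,c2,p2):
    o1,d1=ray(c1,p1);o2,d2=ray(c2,p2)
    A=np.stack([d1,-d2],1);s=np.linalg.lstsq(A,o2-o1,rcond=None)[0]
    a=o1+d1*s[0];b=o2+d2*s[1];return (a+b)/2,np.linalg.norm(a-b)
def proj(c,P):
    T=np.linalg.inv(c["pose"]);r,_=cv2.Rodrigues(T[:3,:3])
    return cv2.projectPoints(np.array(P,float).reshape(-1,1,3),r,T[:3,3],c["mtx"],np.array([c["k1"],0,0,0.]))[0][:,0]
def crop(img,x0,y0,w,h,s,name):
    i=cv2.resize(img[y0:y0+h,x0:x0+w],None,fx=s,fy=s,interpolation=cv2.INTER_CUBIC)
    cv2.imwrite("pics/"+name,i)
E
python3 - <<'E'
from h import *
t=cv2.imread("pics/top0.png");s=cv2.imread("pics/scene0.png")
crop(t,370,220,100,60,8,"t_sq.png");crop(t,140,160,200,90,4,"t_rail.png")
crop(s,200,195,80,70,8,"s_sq.png");crop(s,300,190,180,100,4,"s_rail.png")
E
```

```text
(no output)
```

View pics/t_sq.png

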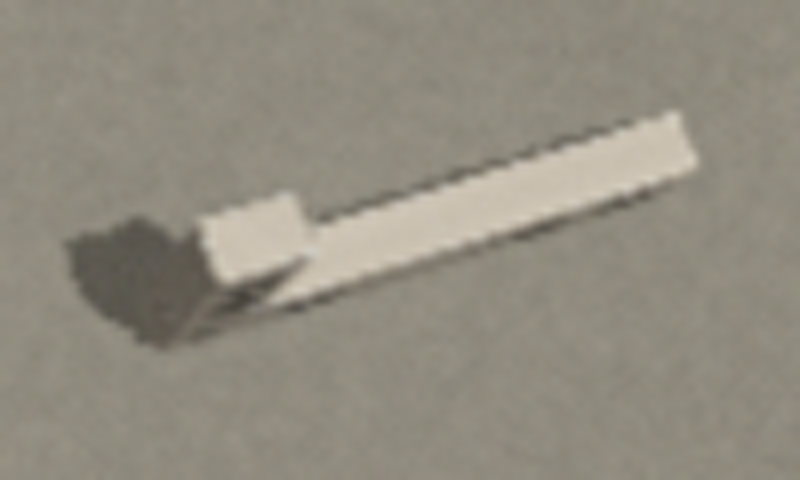

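View pics/t_rail.png

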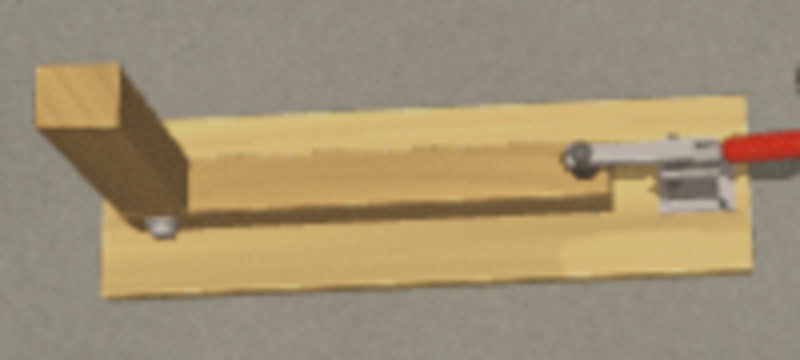

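View pics/s_sq.png

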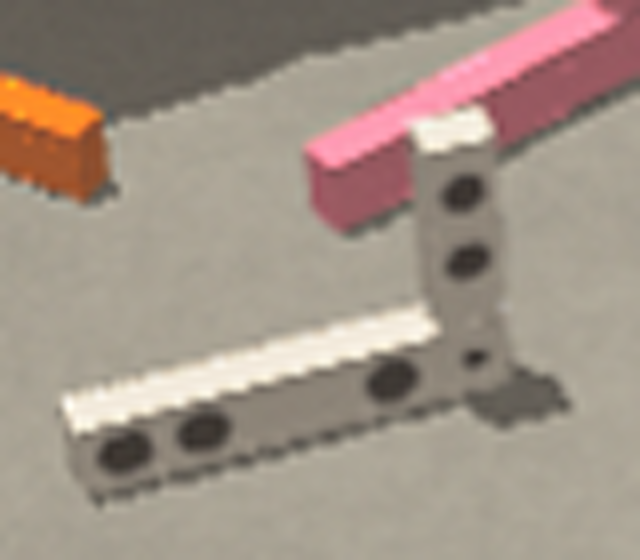

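View pics/s_rail.png

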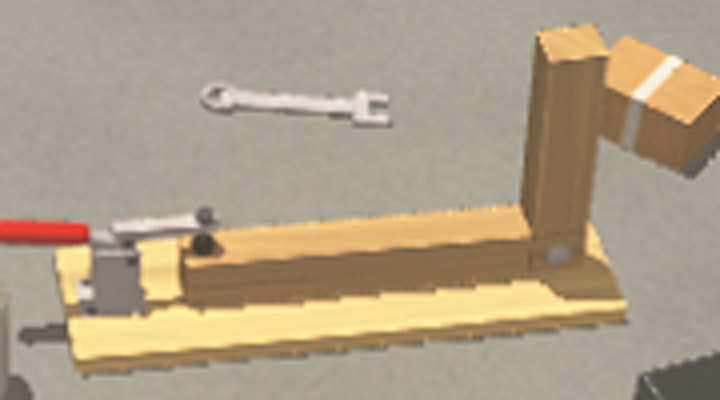

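```bash
cat > m1.py <<'E'
from h import *
t=env.read_camera("top");s=env.read_camera("scene")
def P(x,y,x0,y0,k): return ((x+.5)/k-.5+x0,(y+.5)/k-.5+y0)
T=lambda x,y:P(x,y,370,220,8)
R=lambda x,y:P(x,y,140,160,4)
S=lambda x,y:P(x,y,200,195,8)
Q=lambda x,y:P(x,y,300,190,4)
print("square base top z.036")
for p in[(680,112),(697,165),(320,222),(270,305)]:print(p,onz(t,T(*p),.036).round(4))
print("upright top .130")
for p in[(200,215),(292,190),(315,250),(222,285)]:print(p,onz(t,T(*p),.130).round(4))
print("scene base top");
for p in[(62,398),(80,437),(415,305),(440,330)]:print(p,onz(s,S(*p),.036).round(4))
print("scene up top");
for p in[(412,125),(422,152),(482,105),(495,133)]:print(p,onz(s,S(*p),.13).round(4))
print("scene under z0");
for p in[(97,500),(512,378)]:print(p,onz(s,S(*p),.0).round(4))
print("rail top .063")
for p in[(190,158),(555,144),(187,213),(612,192)]:print(p,onz(t,R(*p),.063).round(4))
print("scene rail");
for p in[(187,263),(528,237),(525,206),(215,232)]:print(p,onz(s,Q(*p),.063).round(4))
print("board .018")
for p in[(103,298),(752,272),(745,97)]:print(p,onz(t,R(*p),.018).round(4))
for p in[(80,360),(625,305)]:print(p,onz(s,Q(*p),.018).round(4))
print("post top .238")
for p in[(36,68),(120,64),(122,127),(40,129)]:print(p,onz(t,R(*p),.238).round(4))
for p in[(537,33),(595,27),(608,56),(552,62)]:print(p,onz(s,Q(*p),.238).round(4))
E
python3 m1.py
```

```text
square base top z.036
(680, 112) [ 0.5914 -0.4582  0.036 ]
(697, 165) [ 0.5743 -0.4638  0.036 ]
(320, 222) [ 0.548  -0.3429  0.036 ]
(270, 305) [ 0.52   -0.3276  0.036 ]
upright top .130
(200, 215) [ 0.528  -0.2906  0.13  ]
(292, 190) [ 0.5372 -0.3174  0.13  ]
(315, 250) [ 0.5197 -0.3245  0.13  ]
(222, 285) [ 0.5076 -0.2976  0.13  ]
scene base top
(62, 398) [ 0.574  -0.4621  0.036 ]
(80, 437) [ 0.5965 -0.4528  0.036 ]
(415, 305) [ 0.5218 -0.326   0.036 ]
(440, 330) [ 0.537  -0.3153  0.036 ]
scene up top
(412, 125) [ 0.5227 -0.3215  0.13  ]
(422, 152) [ 0.5391 -0.3168  0.13  ]
(482, 105) [ 0.5111 -0.2948  0.13  ]
(495, 133) [ 0.5283 -0.2891  0.13  ]
scene under z0
(97, 500) [ 0.5945 -0.4502  0.    ]
(512, 378) [ 0.5265 -0.2888  0.    ]
rail top .063
(190, 158) [0.6325 0.2336 0.063 ]
(555, 144) [0.656 0.    0.063]
(187, 213) [0.596  0.2309 0.063 ]
(612, 192) [ 0.6265 -0.0389  0.063 ]
scene rail
(187, 263) [ 0.6609 -0.0323  0.063 ]
(528, 237) [0.6381 0.2315 0.063 ]
(525, 206) [0.6029 0.2352 0.063 ]
(215, 232) [ 0.6272 -0.0086  0.063 ]
board .018
(103, 298) [0.5467 0.2942 0.018 ]
(752, 272) [ 0.5908 -0.1307  0.018 ]
(745, 97) [ 0.7108 -0.1187  0.018 ]
(80, 360) [ 0.717  -0.1143  0.018 ]
(625, 305) [0.6686 0.3086 0.018 ]
post top .238
(36, 68) [0.6276 0.2674 0.238 ]
(120, 64) [0.6325 0.221  0.238 ]
(122, 127) [0.5967 0.215  0.238 ]
(40, 129) [0.5929 0.26   0.238 ]
(537, 33) [0.6072 0.2198 0.238 ]
(595, 27) [0.6008 0.2641 0.238 ]
(608, 56) [0.6346 0.267  0.238 ]
(552, 62) [0.6408 0.2248 0.238 ]
```

The square's heel is at about (0.519, -0.293), heading 111.4°, with a measured length of 0.179 m against 0.180 given. Its grip point is at about (0.552, -0.379). The corner is at about (0.617, 0.233), rail heading about 96°. The two cameras disagree by about 5 mm across the rail, so I'll refine with the wrist camera. Next I move above the square.

Emit:
drive_tool --pt "3.15 -0.81 0 0 0 0 1" --pt "3.15 -0.81 0 0 0 0 1" --pt "3.15 -0.81 0 0 0 0 1" --pt "3.15 -0.81 0 0 0 0 1" --pt "3.15 -0.81 0 0 0 0 1" --pt "3.15 -0.81 0 0 0 0 1" --pt "3.15 -0.81 0 0 0 0 1" --pt "3.15 -0.81 0 0 0 0 1" --pt "3.15 -0.81 0 0 0 0 1" --pt "3.15 -0.81 0 0 0 0 1" --pt "3.15 -0.81 0 0 0 0 1" --pt "3.15 -0.81 0 0 0 0 1" --pt "0 0 0 0 0 0 1" --force 40

```text
time_s: 1.33
tool_pos: [0.5582, -0.3716, 0.2918]
tool_rot: [-179.8, -0.3, 21.8]
force: [0.3, 1.6, 0.2]
grip_width: 0.0868
```

Emit:
drive_tool --pt "0 0 0 0 0 -6.9 1" --pt "0 0 0 0 0 -6.9 1" --pt "0 0 0 0 0 -6.9 1" --pt "0 0 0 0 0 -6.9 1" --pt "0 0 0 0 0 -6.9 1" --pt "0 0 0 0 0 -6.9 1" --pt "0 0 0 0 0 -6.9 1" --pt "0 0 0 0 0 -6.9 1" --pt "0 0 0 0 0 -6.9 1" --pt "0 0 0 0 0 -6.9 1" --pt "0 0 0 0 0 -6.9 1" --pt "0 0 0 0 0 -6.9 1" --pt "0 0 0 0 0 -6.9 1" --pt "0 0 0 0 0 0 1"

```text
time_s: 2.5
tool_pos: [0.5515, -0.3796, 0.292]
tool_rot: [-180.0, -0.0, 111.0]
force: [1.0, -0.7, 1.1]
grip_width: 0.087
```

Run:
```python
from h import *
o=env.get_obs();print(o["time_s"],o["qpos"].round(1),o["tool_pos"],o["tool_rot"],o["force"])
c=env.read_camera("wrist");cv2.imwrite("pics/w1.png",c["img"])
c=env.read_camera("scene");cv2.imwrite("pics/s1.png",c["img"])
```

```text
2.5 [ 53.1  23.2 -28.3  79.2  10.9  80.3  45.9] [ 0.55153689 -0.37961085  0.29200538] [-1.79985464e+02 -1.93111196e-02  1.10990736e+02] [ 0.96670308 -0.68627791  1.1181502 ]
```

View pics/w1.png

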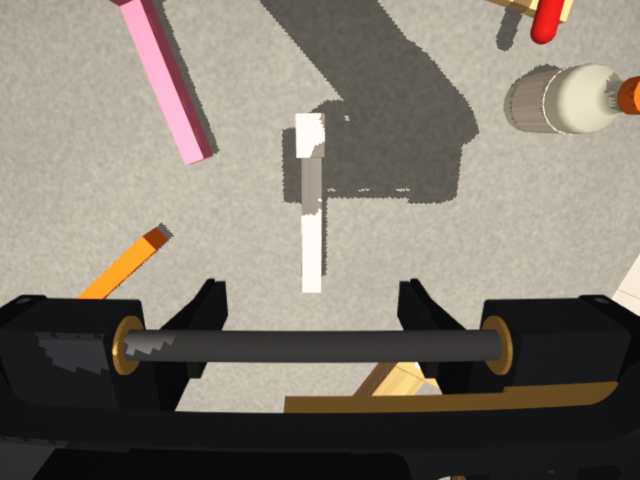

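View pics/s1.png

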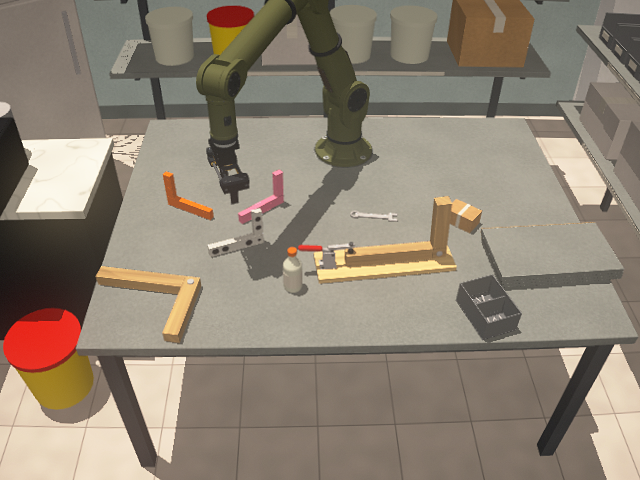

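The wrist view shows the square centred between the fingers: tail end at (302-322, 292) and upright top at (296-325, 113-157). I'll locate it from these pixels.

Run:
```python
from h import *
c=env.read_camera("wrist");o=env.get_obs();print(np.round(o["tool_pos"],4),np.round(o["tool_rot"],2))
crop(c["img"],280,100,60,200,3,"w1c.png")
g=c["img"].astype(int);m=((g.min(2)>225)).astype(np.uint8)
n,l,st,ce=cv2.connectedComponentsWithStats(m)
for i in range(1,n):
    if st[i,4]>100 and abs(ce[i,0]-312)<30:print(st[i],ce[i])
for r in range(220,292,10):
    xs=np.where(m[r,290:335])[0]+290; print(r,xs.min(),xs.max(),[onz(c,(xs.min()-.5,r),.036).round(4)[:2],onz(c,(xs.max()+.5,r),.036).round(4)[:2]])
print("tail",onz(c,(302,292.),.036),onz(c,(322,292.),.036))
for p in[(296,113),(324,113),(296,157),(325,157)]:print(onz(c,p,.13))
```

```text
[ 0.5517 -0.3795  0.2921] [-1.7999e+02 -1.0000e-02  1.1064e+02]
[295 114  28  43 976] [306.99077869 133.25922131]
[ 301  209   21   83 1454] [311.57565337 252.20839065]
220 301 320 [array([ 0.545 , -0.3912]), array([ 0.5639, -0.3841])]
230 302 320 [array([ 0.5496, -0.4007]), array([ 0.5677, -0.3939])]
240 303 320 [array([ 0.5542, -0.4104]), array([ 0.5716, -0.4039])]
250 302 320 [array([ 0.557, -0.421]), array([ 0.5755, -0.4141])]
260 303 320 [array([ 0.5618, -0.4311]), array([ 0.5794, -0.4244])]
270 303 320 [array([ 0.5657, -0.4417]), array([ 0.5835, -0.435 ])]
280 303 321 [array([ 0.5697, -0.4525]), array([ 0.5886, -0.4454])]
290 304 321 [array([ 0.5747, -0.4631]), array([ 0.5928, -0.4563])]
tail [ 0.57400681 -0.46593597  0.036     ] [ 0.59420664 -0.45834064  0.036     ]
[ 0.51072869 -0.29781592  0.13      ]
[ 0.52854554 -0.29112113  0.13      ]
[ 0.52079304 -0.3255663   0.13      ]
[ 0.53983134 -0.31840983  0.13      ]
```

View pics/w1c.png

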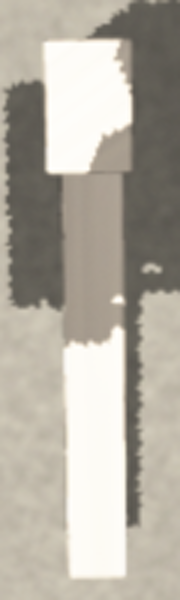

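The three views agree: grip point (0.5526, -0.380), heading 111.05°, length 179.6 mm. I'll tilt the tool 15° about the jaw axis, so the wrist camera keeps clear of the post later, and then descend.

Emit:
drive_tool --pt "-1.4 0.05 0 0 0 0 1" --pt "0 0 0 0 5 0 1" --pt "0 0 0 0 5 0 1" --pt "0 0 0 0 5 0 1" --pt "-0.56 0 2.09 0 0 0 1" --pt "-0.56 0 2.09 0 0 0 1" --pt "-0.56 0 2.09 0 0 0 1" --pt "-0.56 0 2.09 0 0 0 1" --pt "-0.56 0 2.09 0 0 0 1" --pt "-0.56 0 2.09 0 0 0 1" --pt "-0.56 0 2.09 0 0 0 1" --pt "0 0 0 0 0 0 1" --pt "0 0 0 0 0 0 1" --pt "0 0 0 0 0 0 1"

```text
time_s: 3.82
tool_pos: [0.5579, -0.3925, 0.1421]
tool_rot: [180.0, -14.9, 110.8]
force: [-0.4, -0.4, 1.1]
grip_width: 0.0873
```

Run:
```python
from h import *
from scipy.spatial.transform import Rotation as Ro
o=env.get_obs();R=Ro.from_euler('xyz',o["tool_rot"],degrees=True).as_matrix()
print(o["tool_pos"],o["tool_rot"],o["qpos"].round(1));print(R.round(3));print("grasp",o["tool_pos"]+.051*R[:,2])
print("move tool cm",R.T@(np.array([.5526,-.3804,.0260])-(o["tool_pos"]+.051*R[:,2]))*100)
c=env.read_camera("wrist");cv2.imwrite("pics/w2.png",c["img"])
```

```text
[ 0.5578987  -0.39249928  0.14213034] [179.95874765 -14.93046822 110.78723476] [ 54.1  38.7 -27.1  76.1   7.4  80.5  49.4]
[[-0.343  0.935 -0.091]
 [ 0.903  0.355  0.241]
 [ 0.258  0.001 -0.966]]
grasp [ 0.55326967 -0.38020162  0.09285216]
move tool cm [-1.71737971 -0.07429973  6.46081045]
```

View pics/w2.png

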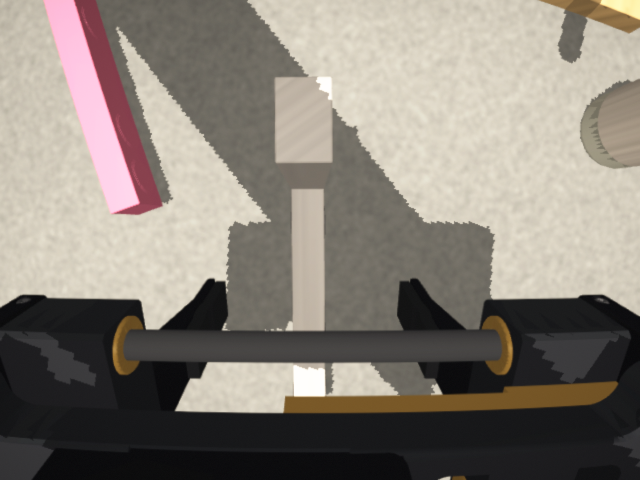

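The wrist view shows the square centred between the fingers (base at columns 292-325, upright at rows 77-190). I'll finish the descent and close the gripper.

Emit:
drive_tool --pt "-0.34 0 1.3 0 0 0 1" --pt "-0.34 0 1.3 0 0 0 1" --pt "-0.34 0 1.3 0 0 0 1" --pt "-0.34 0 1.3 0 0 0 1" --pt "-0.34 -0.07 1.25 0 0 0.2 1" --pt "0 0 0 0 0 0 1" --pt "0 0 0 0 0 0 1" --pt "0 0 0 0 0 0 1"

```text
time_s: 4.53
tool_pos: [0.5564, -0.3922, 0.074]
tool_rot: [-179.9, -15.0, 110.6]
force: [0.3, 0.2, 0.2]
grip_width: 0.0871
```

Emit:
drive_tool --pt "0 0 0 0 0 0 0" --pt "0 0 0 0 0 0 0" --pt "0 0 0 0 0 0 0" --pt "0 0 0 0 0 0 0" --pt "0 0 0 0 0 0 0" --pt "0 0 0 0 0 0 0" --pt "0 0 0 0 0 0 0" --pt "0 0 0 0 0 0 0" --pt "0 0 0 0 0 0 0" --pt "0 0 0 0 0 0 0" --pt "0 0 0 0 0 0 0" --pt "0 0 0 0 0 0 0" --force 45

```text
time_s: 5.53
tool_pos: [0.5561, -0.3925, 0.0741]
tool_rot: [-179.9, -15.0, 110.6]
force: [-1.6, -0.4, 1.2]
grip_width: 0.0195
```

Gripped at 19.5 mm opening. I'll lift and then look at the rail from nearer.

Emit:
drive_tool --pt "0.32 0 -1.2 0 0 0 0" --pt "0.64 0 -2.4 0 0 0 0" --pt "0.64 0 -2.4 0 0 0 0" --pt "0.64 0 -2.4 0 0 0 0" --pt "0.64 0 -2.4 0 0 0 0" --pt "0.64 0 -2.4 0 0 0 0" --pt "0.64 0 -2.4 0 0 0 0" --pt "0.64 0 -2.4 0 0 0 0" --pt "0.64 0 -2.4 0 0 0 0" --pt "0 0 0 0 0 0 0" --pt "0 0 0 0 0 0 0" --pt "0 0 0 0 0 0 0"

```text
time_s: 6.53
tool_pos: [0.5564, -0.3923, 0.2836]
tool_rot: [-179.9, -15.1, 110.6]
force: [0.3, -0.0, -3.5]
grip_width: 0.0199
```

Run:
```python
from h import *
from scipy.spatial.transform import Rotation as Ro
o=env.get_obs();R=Ro.from_euler('xyz',o["tool_rot"],degrees=True).as_matrix()
print(o["tool_pos"],o["tool_rot"],o["force"],o["grip_width"]);print("grasp",o["tool_pos"]+.051*R[:,2])
for n in("wrist","top","scene"):
    c=env.read_camera(n);cv2.imwrite(f"pics/{n}3.png",c["img"])
    if n=="top":print("glue",onz(c,(360,164),.15),onz(c,(356,187),.0))
i=cv2.imread("pics/scene3.png");crop(i,180,150,160,140,5,"s3c.png")
```

```text
[ 0.55635982 -0.39226855  0.28361328] [-179.86320358  -15.0630881   110.61149807] [ 0.30789497 -0.02108503 -3.51671765] 0.01986663276195405
grasp [ 0.55158006 -0.37990585  0.23436576]
glue [ 0.71989605 -0.19911413  0.15      ] [ 0.71328433 -0.20050125  0.        ]
```

View pics/wrist3.png

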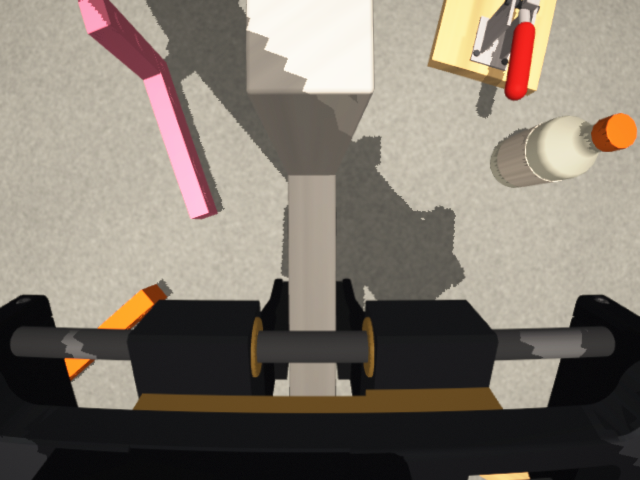

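View pics/s3c.png

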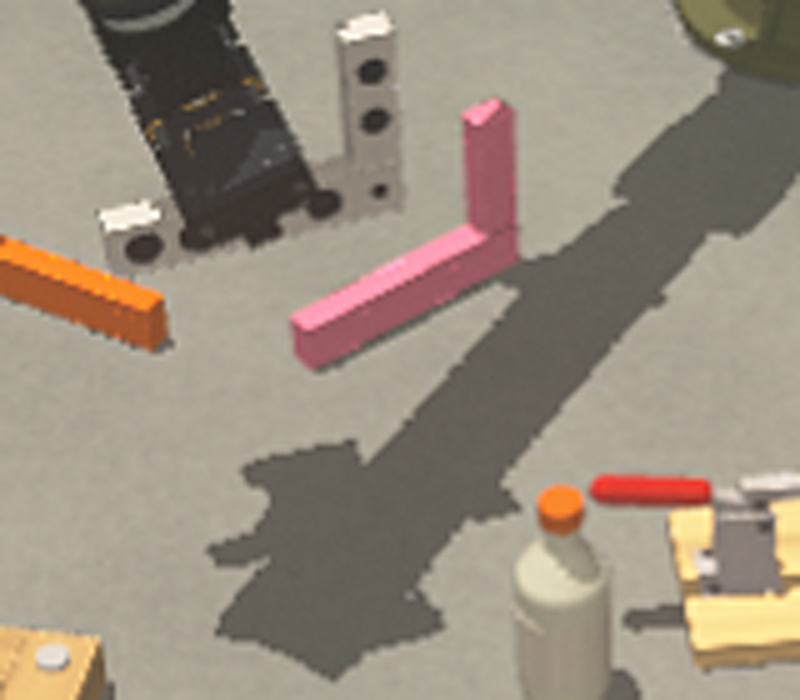

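The square is held level and straight. The glue stands at (0.716, -0.20), clear of my path. I'll turn to the rail's heading and hover beside the rail to measure it with the wrist camera.

Emit:
drive_tool --pt "0 0 0 -1.27 0 4.73 0" --pt "0 0 0 -1.27 0 4.73 0" --pt "0 0 0 -1.27 0 4.73 0" --pt "3.0 0.43 0.805 0 0 0 0" --pt "3.0 0.43 0.805 0 0 0 0" --pt "3.0 0.43 0.805 0 0 0 0" --pt "3.0 0.43 0.805 0 0 0 0" --pt "3.0 0.43 0.805 0 0 0 0" --pt "3.0 0.43 0.805 0 0 0 0" --pt "3.0 0.43 0.805 0 0 0 0" --pt "3.0 0.43 0.805 0 0 0 0" --pt "3.0 0.43 0.805 0 0 0 0" --pt "0 0 0 0 0 0 0" --pt "0 0 0 0 0 0 0" --pt "0 0 0 0 0 0 0" --pt "0 0 0 0 0 0 0"

```text
time_s: 8.02
tool_pos: [0.5659, -0.112, 0.2842]
tool_rot: [-179.9, -15.0, 95.8]
force: [0.1, -0.4, -4.3]
grip_width: 0.0199
```

Run:
```python
from h import *
o=env.get_obs();print(o["tool_pos"],o["tool_rot"],o["force"],o["qpos"].round(1))
c=env.read_camera("wrist");cv2.imwrite("pics/w4.png",c["img"]);np.savez("w4.npz",mtx=c["mtx"],k1=c["k1"],pose=c["pose"])
print(proj(c,[[.617,.233,.063],[.64,0,.063]]))
```

```text
[ 0.56594005 -0.11203723  0.28417834] [-179.86801412  -14.96489565   95.79384785] [ 0.06010143 -0.40636617 -4.31677842] [ 44.2  16.4 -34.3  90.4  -5.2  80.3  17.5]
[[400.43651323 -72.13639151]
 [402.06608845 170.57444829]]
```

View pics/w4.png

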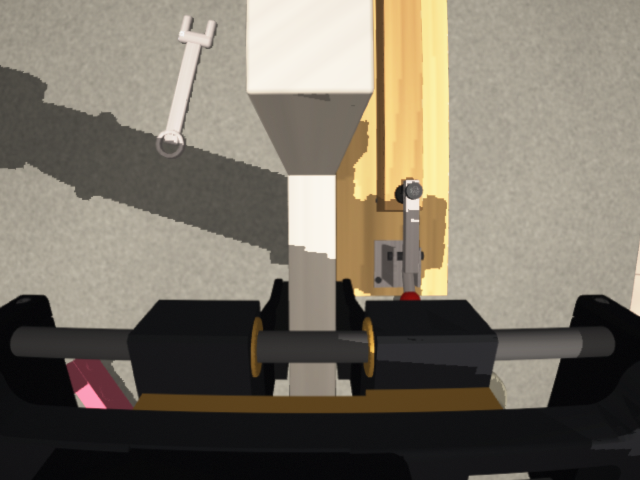

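The wrist view shows the rail end at row 210, columns 384-422, running almost vertically, so the yaw is close. The corner is still out of view, so I move 14 cm on.

Emit:
drive_tool --pt "2.7 0 0.725 0 0 0 0" --pt "2.7 0 0.725 0 0 0 0" --pt "2.7 0 0.725 0 0 0 0" --pt "2.7 0 0.725 0 0 0 0" --pt "2.7 0 0.725 0 0 0 0" --pt "0 0 0 0 0 0 0" --pt "0 0 0 0 0 0 0" --pt "0 0 0 0 0 0 0"

```text
time_s: 8.73
tool_pos: [0.552, 0.0271, 0.2847]
tool_rot: [-179.9, -14.9, 95.8]
force: [0.0, 0.3, -4.5]
grip_width: 0.0197
```

Run:
```python
from h import *
o=env.get_obs();print(o["tool_pos"],o["tool_rot"],o["force"],o["qpos"].round(1))
c=env.read_camera("wrist");cv2.imwrite("pics/w5.png",c["img"]);np.savez("w5.npz",mtx=c["mtx"],k1=c["k1"],pose=c["pose"])
print(proj(c,[[.617,.233,.063],[.64,0,.063]]))
crop(c["img"],340,0,150,120,5,"w5c.png")
i=cv2.imread("pics/w4.png");crop(i,340,0,100,230,3,"w4c.png")
```

```text
[0.55204959 0.02708169 0.28466893] [-179.93720559  -14.92974651   95.83779239] [ 0.01039711  0.3447024  -4.47820397] [ 37.1  11.6 -39.3  96.1  -7.8  76.2   6.2]
[[402.18697884  69.64551491]
 [399.63206961 318.76592723]]
```

View pics/w5.png

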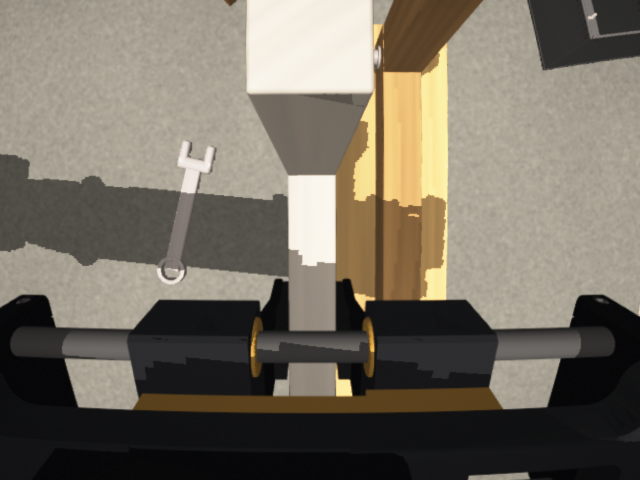

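View pics/w5c.png

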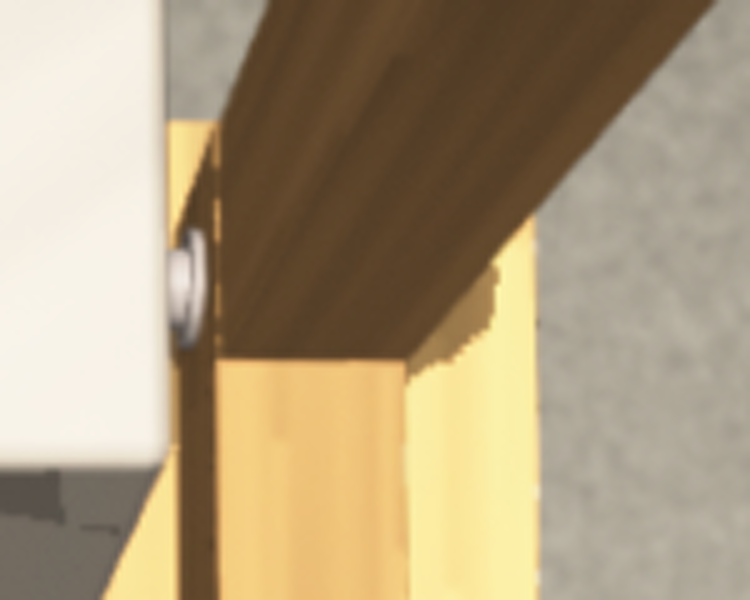

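The corner shows clearly: the rail's top meets the post at row 71, columns 383-421. Now I measure it and the heading.

Run:
```python
from h import *
d=np.load("w5.npz");c={k:d[k] for k in("mtx","pose")};c["k1"]=float(d["k1"])
d=np.load("w4.npz");c4={k:d[k] for k in("mtx","pose")};c4["k1"]=float(d["k1"])
i5=cv2.imread("pics/w5.png");i4=cv2.imread("pics/w4.png")
for n,i,cc,rows in(("w5",i5,c,(75,100,130,160,180)),("w4",i4,c4,(20,50,80,110,140))):
  L=[];Rr=[]
  for r in rows:
    seg=cv2.GaussianBlur(i,(3,3),0)[r-2:r+3,370:460].astype(float).mean(0).sum(1)
    g=np.diff(seg);l=370+5+np.argmax(g[5:20])+.5
    q=370+40+np.argmax(np.abs(g[40:60]))+.5
    a=onz(cc,(l,r),.063);b=onz(cc,(q,r),.063);L.append(a);Rr.append(b)
    print(n,r,l,q,a[:2].round(4),b[:2].round(4),"w",np.linalg.norm((a-b)[:2]).round(4))
  for X in(L,Rr):
    X=np.array(X);p=np.polyfit(X[:,1],X[:,0],1);print(" heading",90-np.degrees(np.arctan(p[0])),"x at y=.233",np.polyval(p,.233))
for p in[(383.,71.2),(421,71.2)]:print("corner",onz(c,p,.063))
```

```text
w5 75 382.5 422.5 [0.5991 0.2258] [0.6365 0.2303] w 0.0377
w5 100 383.5 421.5 [0.6024 0.2026] [0.6379 0.2067] w 0.0357
w5 130 383.5 421.5 [0.6052 0.1747] [0.6407 0.1788] w 0.0357
w5 160 383.5 421.5 [0.6081 0.147 ] [0.6436 0.1509] w 0.0357
w5 180 383.5 420.5 [0.61   0.1286] [0.6447 0.1323] w 0.0348
 heading 96.27607890578422 x at y=.233 0.5986611328591849
 heading 95.00849892137477 x at y=.233 0.6360062816997782
w4 20 383.5 421.5 [0.6088 0.1388] [0.6445 0.1433] w 0.036
w4 50 383.5 422.5 [0.6115 0.1102] [0.648  0.1147] w 0.0368
w4 80 383.5 422.5 [0.6142 0.082 ] [0.6506 0.0863] w 0.0367
w4 110 384.5 422.5 [0.6179 0.0542] [0.6533 0.0583] w 0.0357
w4 140 384.5 422.5 [0.6207 0.0264] [0.6562 0.0304] w 0.0357
 heading 96.14439728202514 x at y=.233 0.5983836665039739
 heading 95.81096408697256 x at y=.233 0.635603452881511
corner [0.59924268 0.22943102 0.063     ]
corner [0.63478728 0.23368201 0.063     ]
```

The rail measures 36 mm wide as it should, heading 95.9°, corner at (0.617, 0.232). This matches the mean of the top and scene views. Next I compute the move to above the rail, with the heel 30 mm short of the corner.

```bash
cat > go.py <<'E'
from h import *
import sys
from scipy.spatial.transform import Rotation as Ro
o=env.get_obs();R=Ro.from_euler('xyz',o["tool_rot"],degrees=True).as_matrix()
g=o["tool_pos"]+.051*R[:,2]
u=np.array([np.cos(np.radians(95.9)),np.sin(np.radians(95.9)),0]);v=np.array([u[1],-u[0],0]);C=np.array([.6171,.2320,.063])
print("t",o["time_s"],"rot",o["tool_rot"].round(2),"q",o["qpos"].round(1),"F along u,v,z",[round(float(o["force"]@k),1) for k in(u,v,[0,0,1])],"w",o["grip_width"].round(4))
print("heel rel corner mm: along,across,up",((g-C)@u*1e3+92).round(1),((g-C)@v*1e3).round(1),((g-C)[2]*1e3-24.7).round(1))
if len(sys.argv)>1:
    a,b,h=map(float,sys.argv[1:])
    T=C+u*(a-92)/1e3+v*b/1e3+np.array([0,0,(h+24.7)/1e3])
    print("tool cm",(R.T@(T-g)*100).round(3))
E
python3 go.py -30 0 30; python3 go.py -30 0 200
```

```text
Traceback (most recent call last):
  File "go.py", line 7, in <module>
    print("t",o["time_s"],"rot",o["tool_rot"].round(2),"q",o["qpos"].round(1),"F along u,v,z",[round(float(o["force"]@k),1) for k in(u,v,[0,0,1])],"w",o["grip_width"].round(4))
                                                                                                                                                       ^^^^^^^^^^^^^^^^^^^^^
AttributeError: 'float' object has no attribute 'round'
Traceback (most recent call last):
  File "go.py", line 7, in <module>
    print("t",o["time_s"],"rot",o["tool_rot"].round(2),"q",o["qpos"].round(1),"F along u,v,z",[round(float(o["force"]@k),1) for k in(u,v,[0,0,1])],"w",o["grip_width"].round(4))
                                                                                                                                                       ^^^^^^^^^^^^^^^^^^^^^
AttributeError: 'float' object has no attribute 'round'
```

```bash
sed -i 's/o\["grip_width"\].round(4)/o["grip_width"]/' go.py; python3 go.py -30 0 30; python3 go.py -30 0 173 | tail -1
```

```text
t 8.7833 rot [-179.93  -14.94   95.77] q [ 37.2  11.6 -39.2  96.1  -7.8  76.2   6.2] F along u,v,z [-1.3, 0.5, -3.7] w 0.019642817694696637
heel rel corner mm: along,across,up -92.6 -85.8 147.6
tool cm [ 3.03   8.578 12.971]
tool cm [ 6.717  8.561 -0.845]
```

Emit:
drive_tool --pt "0 2.15 0 0 0 0 0" --pt "0 2.15 0 0 0 0 0" --pt "0 2.15 0 0 0 0 0" --pt "0 2.13 0 0 0 0 0" --pt "0.5 0 2.15 0 0 0 0" --pt "0.5 0 2.15 0 0 0 0" --pt "0.5 0 2.15 0 0 0 0" --pt "0.5 0 2.15 0 0 0 0" --pt "0.5 0 2.15 0 0 0 0" --pt "0.5 0 2.2 0 0 0 0" --pt "0 0 0 0 0 0 0" --pt "0 0 0 0 0 0 0" --pt "0 0 0 0 0 0 0" --pt "0 0 0 0 0 0 0"

```text
time_s: 9.95
tool_pos: [0.6321, 0.0979, 0.169]
tool_rot: [179.9, -14.9, 95.8]
force: [0.0, -0.3, -4.1]
grip_width: 0.0196
```

```bash
python3 go.py -22 0 6
python3 - <<'E'
from h import *
for n in("wrist","top","scene"):
    c=env.read_camera(n);cv2.imwrite(f"pics/{n}6.png",c["img"])
    if n!="wrist":crop(c["img"],*((130,140,200,110,4) if n=="top" else (310,160,170,130,4)),f"{n}6c.png")
E
```

```text
t 9.95 rot [179.89 -14.94  95.82] q [ 25.3  27.3 -38.2  92.4   1.8  64.4  -4.4] F along u,v,z [-0.3, 0.0, -4.1] w 0.01962008721349715
heel rel corner mm: along,across,up -29.8 1.3 32.1
tool cm [ 0.079 -0.133  2.718]
```

View pics/wrist6.png

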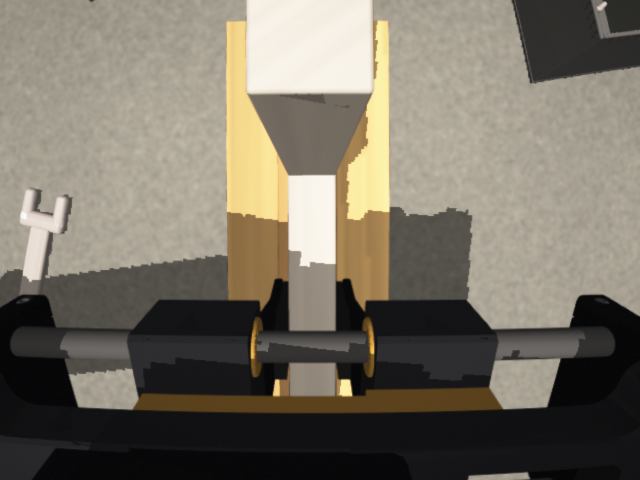

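View pics/top6c.png

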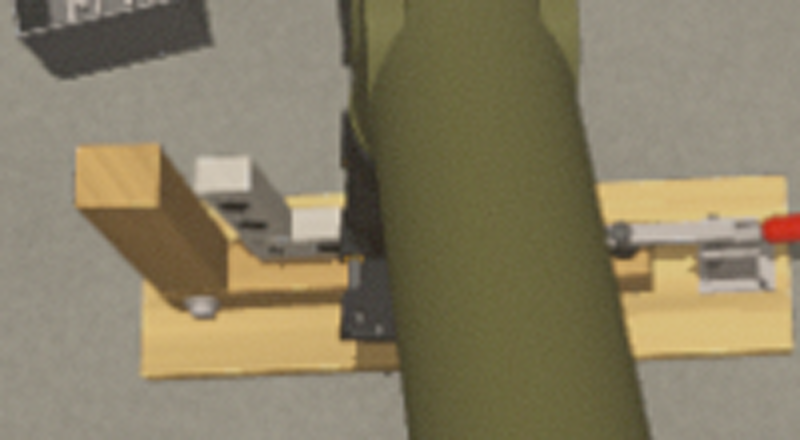

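View pics/scene6c.png

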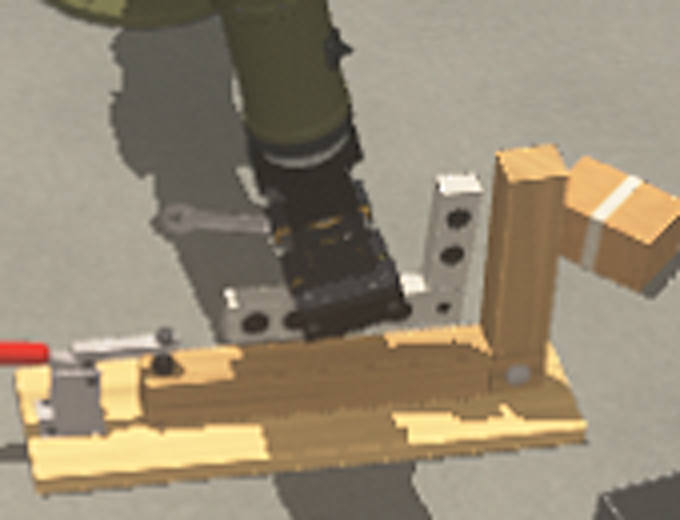

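The square hangs over the rail, parallel to it, with its heel short of the post. I'll check the centring close up.

Run:
```python
from h import *
i=cv2.imread("pics/wrist6.png");crop(i,220,160,180,150,4,"w6c.png")
```

```text
(no output)
```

View pics/w6c.png

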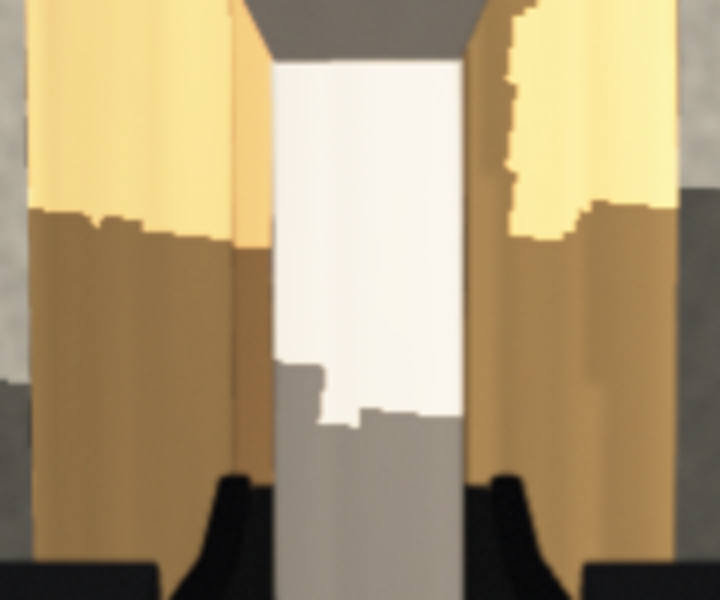

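Run:
```python
from h import *
c=env.read_camera("wrist");i=c["img"]
u=np.array([np.cos(np.radians(95.9)),np.sin(np.radians(95.9)),0]);v=np.array([u[1],-u[0],0]);C=np.array([.6171,.2320,.063])
for r in(190,210,235,260):
    e=i[r-1:r+2].astype(float).mean(0).sum(1);g=np.diff(cv2.GaussianBlur(e[None],(3,1),0)[0])
    l=270+np.argmax(np.abs(g[270:284]))+.5
    sl=284+np.argmax(np.abs(g[284:294]))+.5; sr=330+np.argmax(np.abs(g[330:338]))+.5
    rr=341+np.argmax(np.abs(g[341:352]))+.5
    f=lambda x,z:round(float((onz(c,(x,r),z)-C)@v*1e3),1)
    print(r,"rail L",l,f(l,.063),"R?",rr,f(rr,.063),"sq",sl,sr,f(sl,.131),f(sr,.131), "board",f(227.3,.018),f(389.2,.018))
b=cv2.convertScaleAbs(i[200:300,330:400],alpha=1.6,beta=-40);cv2.imwrite("pics/w6d.png",cv2.resize(b,None,fx=8,fy=6,interpolation=cv2.INTER_CUBIC))
```

```text
190 rail L 277.5 -18.4 R? 348.5 24.6 sq 287.5 335.5 -7.7 12.2 board -59.6 59.2
210 rail L 277.5 -18.4 R? 348.5 24.6 sq 288.5 335.5 -7.4 12.2 board -59.7 59.3
235 rail L 277.5 -18.5 R? 344.5 22.3 sq 288.5 335.5 -7.4 12.2 board -59.9 59.4
260 rail L 277.5 -18.6 R? 344.5 22.3 sq 288.5 335.5 -7.4 12.2 board -60.1 59.6
```

View pics/w6d.png

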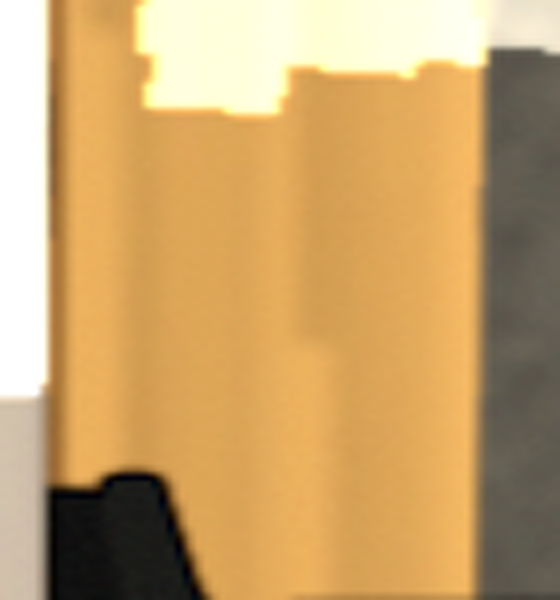

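The square sits about 2 mm to the right of the rail's middle (rail ±18, board ±60, square centre +2.3). I'll correct that and come down to about 5 mm above the rail.

Emit:
drive_tool --pt "0.02 -0.2 0.68 0 0 0 0" --pt "0.02 0 0.68 0 0 0 0" --pt "0.02 0 0.68 0 0 0 0" --pt "0.02 0 0.68 0 0 0 0" --pt "0 0 0 0 0 0 0" --pt "0 0 0 0 0 0 0" --pt "0 0 0 0 0 0 0"

```text
time_s: 10.73
tool_pos: [0.6279, 0.1073, 0.1414]
tool_rot: [-180.0, -15.0, 95.9]
force: [0.3, -0.0, -4.1]
grip_width: 0.0196
```

```bash
python3 go.py -20 -1 0
```

```text
t 10.7333 rot [-179.95  -14.99   95.94] q [ 24.4  28.7 -37.9  94.1   2.5  61.5  -5.1] F along u,v,z [-0.1, 0.3, -4.1] w 0.019611132066609083
heel rel corner mm: along,across,up -19.9 -2.1 4.4
tool cm [-0.119  0.114  0.423]
```

Emit:
drive_tool --pt "-0.05 0.1 0.2 0 0 0 0" --pt "0 0 0 0 0 0 0" --pt "0 0 0 0 0 0 0"

```text
time_s: 10.98
tool_pos: [0.629, 0.1072, 0.1395]
tool_rot: [-180.0, -15.0, 95.9]
force: [0.8, 0.4, -3.3]
grip_width: 0.02
```

Emit:
drive_tool --pt "-0.025 0 0.1 0 0 0 0" --pt "0 0 0 0 0 0 0" --pt "0 0 0 0 0 0 0"

```text
time_s: 11.23
tool_pos: [0.6288, 0.1073, 0.1383]
tool_rot: [-180.0, -15.0, 95.9]
force: [-0.4, 0.7, -4.3]
grip_width: 0.0198
```

Emit:
drive_tool --pt "-0.025 0 0.1 0 0 0 0" --pt "0 0 0 0 0 0 0" --pt "0 0 0 0 0 0 0"

```text
time_s: 11.48
tool_pos: [0.6288, 0.1074, 0.1373]
tool_rot: [-180.0, -15.0, 95.9]
force: [-0.6, -0.1, -3.7]
grip_width: 0.0198
```

Emit:
drive_tool --pt "-0.025 0 0.1 0 0 0 0" --pt "0 0 0 0 0 0 0" --pt "0 0 0 0 0 0 0"

```text
time_s: 11.73
tool_pos: [0.6289, 0.1074, 0.1371]
tool_rot: [-180.0, -15.0, 95.9]
force: [-2.5, -1.9, 3.1]
grip_width: 0.0196
```

It made contact with the rail (about 7 N down). Now I slide towards the post in steps.

Emit:
drive_tool --pt "0.19 0 0.05 0 0 0 0" --pt "0.19 0 0.05 0 0 0 0" --pt "0.19 0 0.05 0 0 0 0" --pt "0.19 0 0.05 0 0 0 0" --pt "0 0 0 0 0 0 0" --pt "0 0 0 0 0 0 0"

```text
time_s: 12.23
tool_pos: [0.6293, 0.1143, 0.1371]
tool_rot: [179.9, -14.9, 95.9]
force: [1.5, -4.9, 4.4]
grip_width: 0.0198
```

```bash
python3 go.py -10 -1 0
python3 - <<'E'
from h import *
for n in("top","scene"):
    c=env.read_camera(n);crop(c["img"],*((130,140,200,110,4) if n=="top" else (310,160,170,130,4)),f"{n}7c.png")
E
```

```text
t 12.2333 rot [179.88 -14.92  95.9 ] q [ 23.6  29.1 -37.9  94.2   2.8  60.8  -5.8] F along u,v,z [-5.0, 1.0, 4.4] w 0.019832005524155177
heel rel corner mm: along,across,up -13.2 0.2 0.1
tool cm [ 0.31  -0.116  0.095]
```

View pics/scene7c.png

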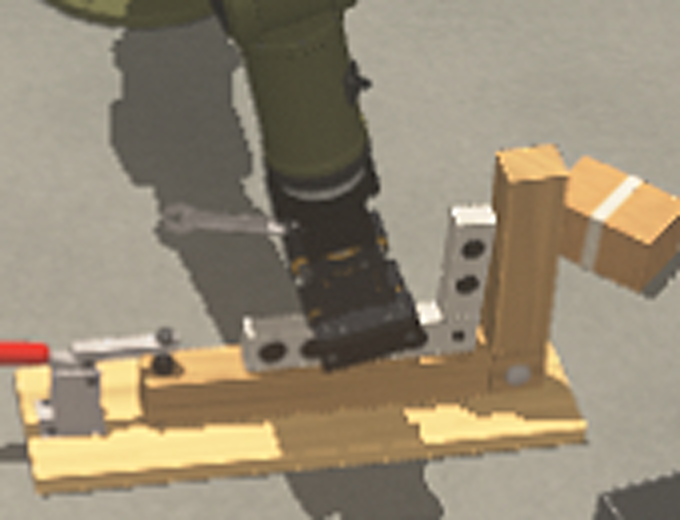

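The square sits on the rail with its heel about 13 mm short. I keep sliding in smaller steps with slightly more press.

Emit:
drive_tool --pt "0.09 0 0.065 0 0 0 0" --pt "0.1 0 0.025 0 0 0 0" --pt "0.1 0 0.025 0 0 0 0" --pt "0.1 0 0.025 0 0 0 0" --pt "0 0 0 0 0 0 0"

```text
time_s: 12.75
tool_pos: [0.6291, 0.1175, 0.1371]
tool_rot: [179.9, -14.9, 95.9]
force: [1.1, -7.2, 7.1]
grip_width: 0.0198
```

Emit:
drive_tool --pt "0.1 0 0.025 0 0 0 0" --pt "0.1 0 0.025 0 0 0 0" --pt "0.1 0 0.025 0 0 0 0" --pt "0 0 0 0 0 0 0"

```text
time_s: 13.08
tool_pos: [0.6291, 0.1185, 0.1371]
tool_rot: [179.9, -14.7, 95.8]
force: [0.1, -11.9, 8.3]
grip_width: 0.0195
```

```bash
python3 go.py 0 0 0
python3 - <<'E'
from h import *
for n in("top","scene"):
    c=env.read_camera(n);crop(c["img"],*((130,140,200,110,4) if n=="top" else (400,170,70,80,8)),f"{n}8c.png")
E
```

```text
t 13.0833 rot [179.9  -14.71  95.8 ] q [ 23.1  29.  -37.8  94.2   3.1  60.7  -6.5] F along u,v,z [-11.9, -1.2, 8.3] w 0.019548023370775564
heel rel corner mm: along,across,up -9.2 0.3 0.1
tool cm [ 0.888 -0.036  0.243]
```

View pics/scene8c.png

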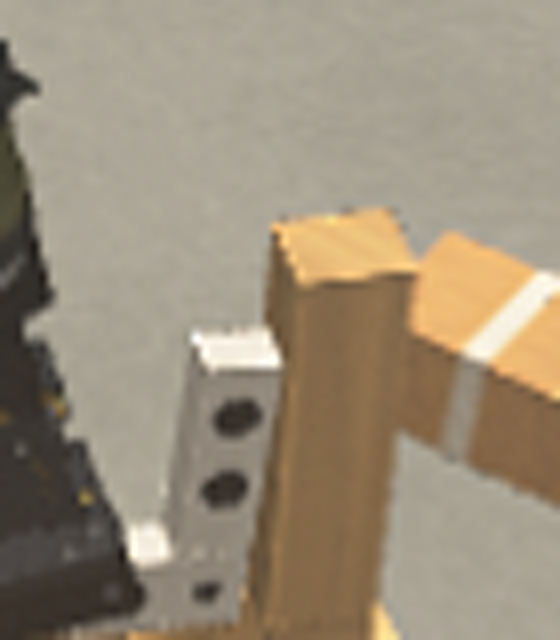

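The upright's top edge now touches the post and the push is building. I continue with more downward press.

Emit:
drive_tool --pt "0.08 0 0.07 0 0 0 0" --pt "0.1 0 0.025 0 0 0 0" --pt "0 0 0 0 0 0 0"

```text
time_s: 13.43
tool_pos: [0.6291, 0.1187, 0.1371]
tool_rot: [179.9, -14.6, 95.7]
force: [-1.4, -15.5, 13.4]
grip_width: 0.0196
```

Emit:
drive_tool --pt "0.1 0 0.025 0 0 0 0" --pt "0.1 0 0.025 0 0 0 0" --pt "0 0 0 0 0 0 0"

```text
time_s: 13.68
tool_pos: [0.6291, 0.1213, 0.1371]
tool_rot: [179.9, -14.6, 95.7]
force: [-0.7, -13.2, 11.4]
grip_width: 0.0197
```

```bash
python3 go.py 0 0 0
python3 - <<'E'
from h import *
for n in("top","scene"):
    c=env.read_camera(n);crop(c["img"],*((130,140,200,110,4) if n=="top" else (400,170,70,80,8)),f"{n}9c.png")
E
```

```text
t 13.6833 rot [179.85 -14.63  95.75] q [ 22.8  29.  -37.8  94.2   3.1  60.6  -6.8] F along u,v,z [-13.1, -2.1, 11.4] w 0.019674707730758925
heel rel corner mm: along,across,up -6.5 0.7 0.1
tool cm [ 0.622 -0.076  0.172]
```

View pics/scene9c.png

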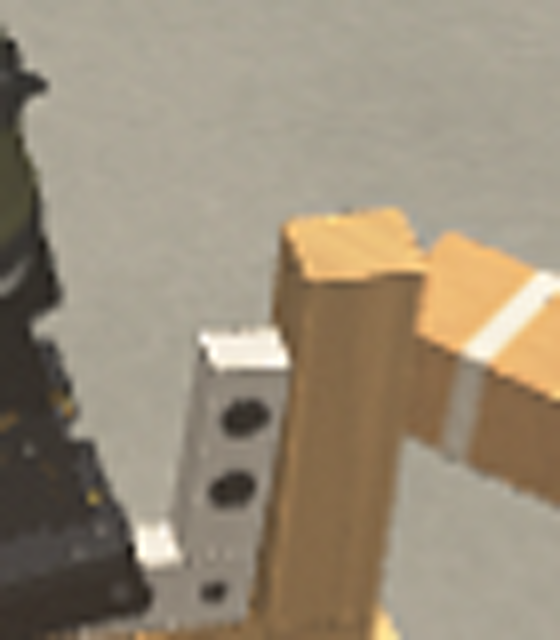

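The post is moving and is near square. I continue by single millimetres, watching for the force to rise.

Emit:
drive_tool --pt "0.1 0 0.025 0 0 0 0" --pt "0 0 0 0 0 0 0"

```text
time_s: 13.95
tool_pos: [0.6291, 0.1227, 0.1371]
tool_rot: [179.8, -14.7, 95.8]
force: [0.5, -12.9, 10.9]
grip_width: 0.0197
```

Emit:
drive_tool --pt "0.1 0 0.025 0 0 0 0" --pt "0 0 0 0 0 0 0"

```text
time_s: 14.12
tool_pos: [0.6291, 0.1239, 0.1371]
tool_rot: [179.8, -14.7, 95.8]
force: [1.1, -12.1, 11.3]
grip_width: 0.0198
```

Emit:
drive_tool --pt "0.1 0 0.025 0 0 0 0" --pt "0 0 0 0 0 0 0"

```text
time_s: 14.28
tool_pos: [0.6289, 0.125, 0.1371]
tool_rot: [179.8, -14.7, 95.8]
force: [0.4, -11.4, 10.0]
grip_width: 0.0195
```

```bash
python3 go.py 0 0 0
python3 - <<'E'
from h import *
for n in("top","scene"):
    c=env.read_camera(n);crop(c["img"],*((130,140,200,110,4) if n=="top" else (400,170,70,80,8)),f"{n}10c.png")
E
```

```text
t 14.2833 rot [179.82 -14.68  95.77] q [ 22.6  29.  -37.9  94.2   3.1  60.5  -7.1] F along u,v,z [-11.4, -0.8, 10.0] w 0.0195130814118293
heel rel corner mm: along,across,up -2.7 1.0 0.1
tool cm [ 0.258 -0.098  0.077]
```

View pics/scene10c.png

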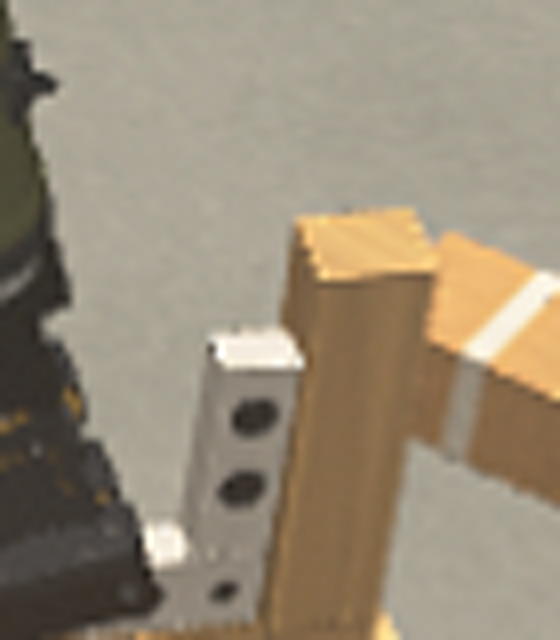

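Emit:
drive_tool --pt "0.06 -0.05 0.025 0 0 0 0" --pt "0 0 0 0 0 0 0"

```text
time_s: 14.55
tool_pos: [0.6287, 0.1258, 0.1371]
tool_rot: [179.8, -14.7, 95.8]
force: [1.7, -11.5, 9.3]
grip_width: 0.0198
```

Emit:
drive_tool --pt "0.06 -0.03 0.02 0 0 0 0" --pt "0 0 0 0 0 0 0"

```text
time_s: 14.72
tool_pos: [0.6286, 0.1266, 0.1372]
tool_rot: [179.7, -14.7, 95.8]
force: [2.1, -10.9, 8.5]
grip_width: 0.0197
```

Emit:
drive_tool --pt "0.06 0 0.02 0 0 0 0" --pt "0 0 0 0 0 0 0"

```text
time_s: 14.88
tool_pos: [0.6285, 0.127, 0.1371]
tool_rot: [179.7, -14.7, 95.8]
force: [1.4, -12.0, 9.9]
grip_width: 0.0196
```

Emit:
drive_tool --pt "0.06 0 0.02 0 0 0 0" --pt "0 0 0 0 0 0 0"

```text
time_s: 15.05
tool_pos: [0.6284, 0.1275, 0.1371]
tool_rot: [179.8, -14.7, 95.8]
force: [2.2, -12.3, 9.5]
grip_width: 0.02
```

```bash
python3 go.py 0 0 0
python3 - <<'E'
from h import *
for n in("top","scene"):
    c=env.read_camera(n);cv2.imwrite(f"pics/{n}11.png",c["img"]);crop(c["img"],*((130,150,100,75,8) if n=="top" else (400,170,70,75,8)),f"{n}11c.png")
E
```

```text
t 15.05 rot [179.75 -14.69  95.75] q [ 22.4  29.  -37.9  94.3   3.1  60.3  -7.4] F along u,v,z [-12.4, 0.9, 9.5] w 0.019989122043258627
heel rel corner mm: along,across,up -0.2 0.8 0.1
tool cm [ 0.017 -0.076  0.014]
```

View pics/scene11c.png

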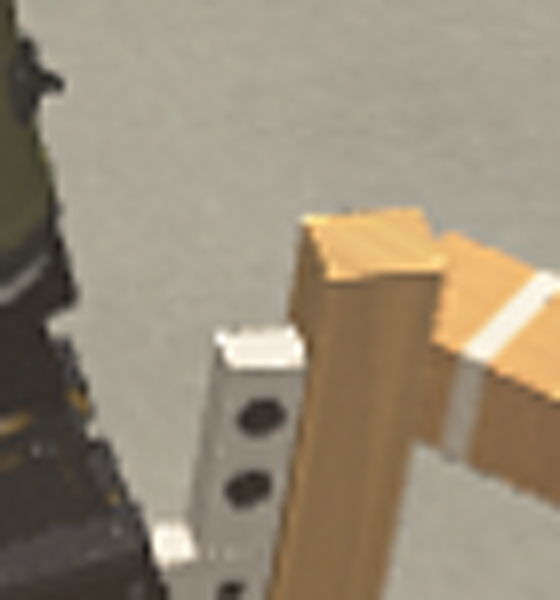

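View pics/top11c.png

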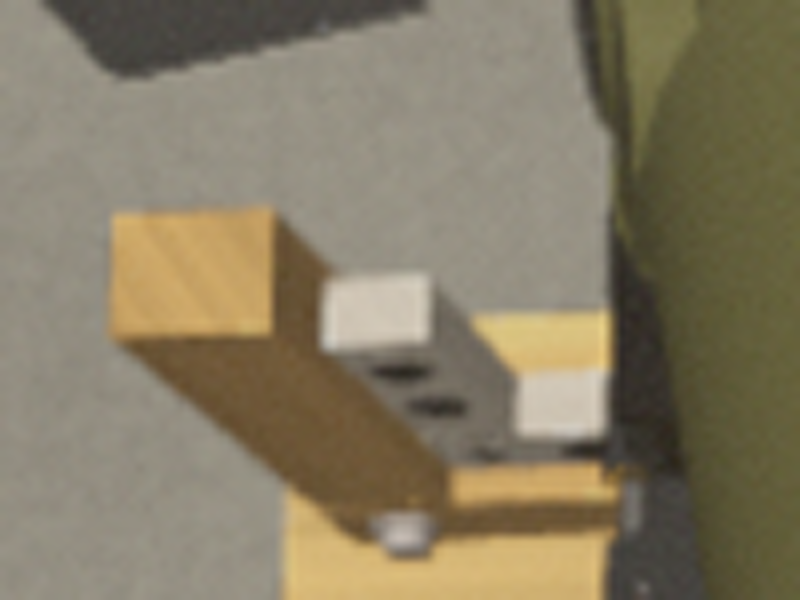

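The post now looks almost parallel to the square's upright in both views. I continue with half-millimetre steps.

Emit:
drive_tool --pt "0.05 0 0.02 0 0 0 0" --pt "0 0 0 0 0 0 0"

```text
time_s: 15.32
tool_pos: [0.6284, 0.1277, 0.1372]
tool_rot: [179.8, -14.7, 95.7]
force: [0.6, -11.9, 11.2]
grip_width: 0.0195
```

Emit:
drive_tool --pt "0.05 0 0.02 0 0 0 0" --pt "0 0 0 0 0 0 0"

```text
time_s: 15.48
tool_pos: [0.6283, 0.128, 0.1371]
tool_rot: [179.8, -14.7, 95.7]
force: [1.3, -12.5, 11.0]
grip_width: 0.0195
```

Emit:
drive_tool --pt "0.05 0 0.02 0 0 0 0" --pt "0 0 0 0 0 0 0"

```text
time_s: 15.65
tool_pos: [0.6284, 0.1283, 0.1372]
tool_rot: [179.8, -14.6, 95.7]
force: [1.4, -12.9, 12.0]
grip_width: 0.0198
```

```bash
python3 go.py 0 0 0
```

```text
t 15.65 rot [179.76 -14.63  95.73] q [ 22.3  29.  -37.9  94.3   3.2  60.3  -7.5] F along u,v,z [-13.0, 0.0, 12.0] w 0.019753901607880077
heel rel corner mm: along,across,up 0.6 0.8 0.1
tool cm [-0.058 -0.081 -0.004]
```

Emit:
drive_tool --pt "0.05 0 0.013 0 0 0 0" --pt "0 0 0 0 0 0 0"

```text
time_s: 15.82
tool_pos: [0.6284, 0.1283, 0.1372]
tool_rot: [179.8, -14.6, 95.7]
force: [1.4, -14.0, 11.9]
grip_width: 0.0198
```

Emit:
drive_tool --pt "0.05 0 0.013 0 0 0 0" --pt "0 0 0 0 0 0 0"

```text
time_s: 15.98
tool_pos: [0.6284, 0.1284, 0.1372]
tool_rot: [179.8, -14.6, 95.7]
force: [0.4, -15.6, 12.1]
grip_width: 0.0198
```

Emit:
drive_tool --pt "0.05 0 0.013 0 0 0 0" --pt "0 0 0 0 0 0 0"

```text
time_s: 16.15
tool_pos: [0.6284, 0.1285, 0.1372]
tool_rot: [179.8, -14.5, 95.7]
force: [-0.4, -15.7, 14.1]
grip_width: 0.0195
```

```bash
python3 go.py 0 0 0;python3 - <<'E'
from h import *
for n in("top","scene"):
    c=env.read_camera(n);cv2.imwrite(f"pics/{n}12.png",c["img"]);crop(c["img"],*((130,150,100,75,8) if n=="top" else (400,170,70,75,8)),f"{n}12c.png")
E
```

```text
t 16.15 rot [179.78 -14.53  95.69] q [ 22.2  28.9 -37.9  94.3   3.3  60.4  -7.6] F along u,v,z [-15.6, -2.1, 14.1] w 0.019506075095770393
heel rel corner mm: along,across,up 0.6 0.8 0.1
tool cm [-0.066 -0.08  -0.006]
```

View pics/scene12c.png

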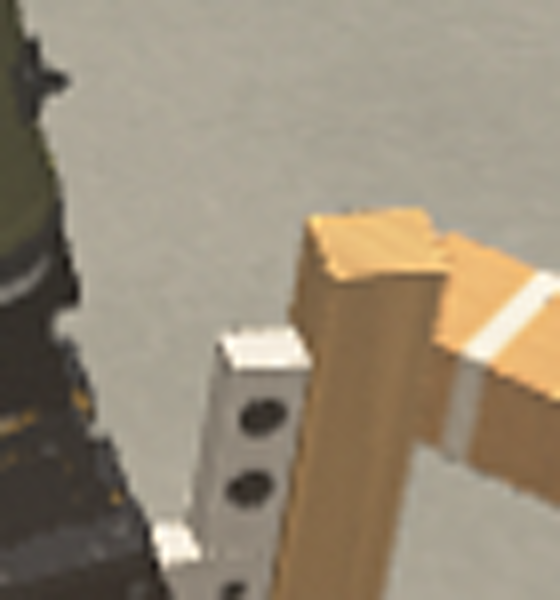

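View pics/top12c.png

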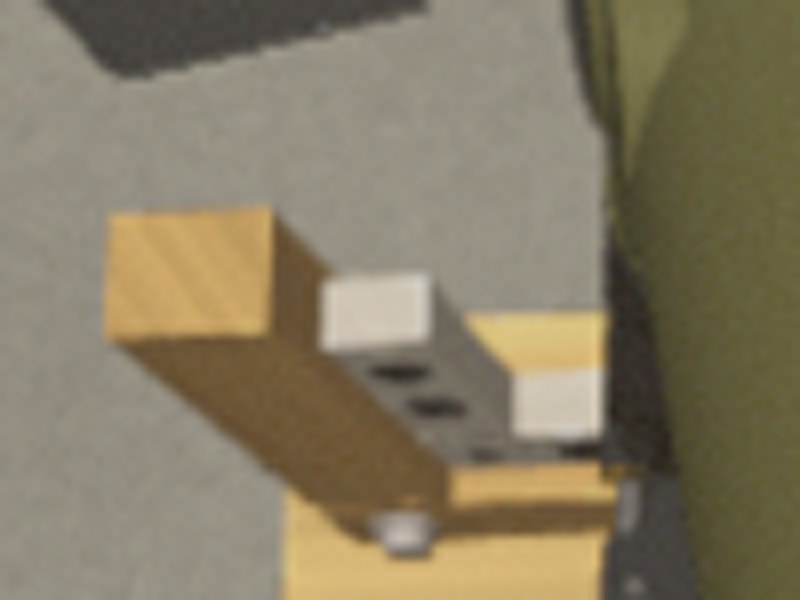

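Forward motion has nearly stopped and the force is rising to 15.6 N, so it should be flush. The tool has yielded about 0.4° in pitch, so I'll check that the base is still flat on the rail.

Run:
```python
from h import *
i=cv2.imread("pics/scene12.png");crop(i,345,215,110,60,7,"s12d.png");
c=env.read_camera("wrist");cv2.imwrite("pics/w12.png",c["img"])
```

```text
(no output)
```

View pics/s12d.png

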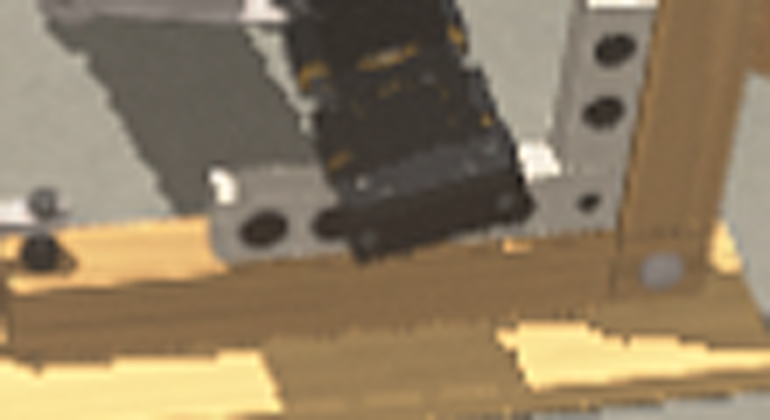

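View pics/w12.png

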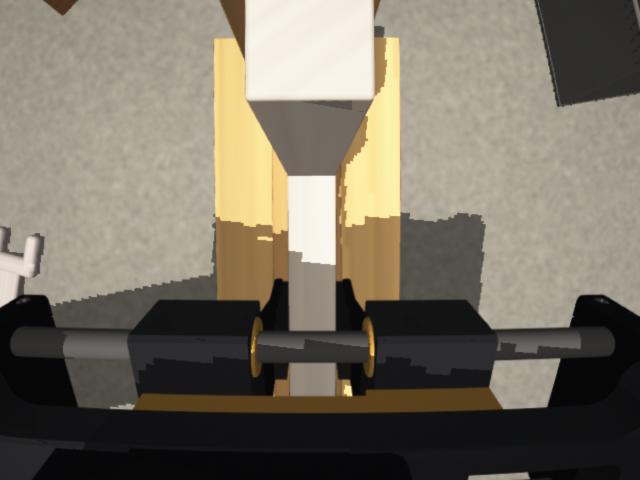

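The wrist view shows the upright's top edge moved from row 94 to 100 relative to the gripper. That means the tool yielded while the square stayed flat on the rail. The scene view shows the base lying on the rail with no gap. Next I check the centring and the post's angle numerically.

Run:
```python
from h import *
c=env.read_camera("wrist");i=c["img"]
u=np.array([np.cos(np.radians(95.9)),np.sin(np.radians(95.9)),0]);v=np.array([u[1],-u[0],0]);C=np.array([.6171,.2320,.063])
for r in(190,235,270):
    e=i[r-1:r+2].astype(float).mean(0).sum(1);g=np.abs(np.diff(cv2.GaussianBlur(e[None],(3,1),0)[0]))
    pk=lambda a,b:a+np.argmax(g[a:b])+.5
    f=lambda x,z:round(float((onz(c,(x,r),z)-C)@v*1e3),1)
    bl,br,l,sl,sr=pk(208,222),pk(393,406),pk(266,280),pk(284,294),pk(330,338)
    print(r,"board",f(bl,.018),f(br,.018),"railL",l,f(l,.063),"sq",f(sl,.099),f(sr,.099))
crop(i,225,0,190,190,4,"w12c.png")
# post lean from top & scene: inner top edge ends
t=env.read_camera("top");s=env.read_camera("scene")
P=lambda x,y,x0,y0,k:((x+.5)/k-.5+x0,(y+.5)/k-.5+y0)
for nm,a,b in(("inner far",P(273,208,130,150,8),None),):pass
tp=[P(273,208,130,150,8),P(271,333,130,150,8)];sp=[P(305,217,400,170,8),P(328,280,400,170,8)]
# far(robot side)=scene back-left ; near-corner mapping: top lower(y333)=robot side
for a,b in((tp[1],sp[0]),(tp[0],sp[1])):
    X,e=two(t,a,s,b);print("post top inner",X.round(4),"gap",round(e,4),"along mm",((X-C)@u*1e3).round(1))
X,e=two(t,P(325,348,130,150,8),s,P(219,345,400,170,8));print("?",X)
```

```text
190 board -59.7 59.4 railL 270.5 -18.5 sq -7.5 12.5
235 board -60.9 59.6 railL 271.5 -18.2 sq -7.6 12.4
270 board -62.0 59.8 railL 271.5 -18.5 sq -7.3 12.0
post top inner [0.5975 0.2324 0.2342] gap 0.0021 along mm 2.4
post top inner [0.6333 0.2356 0.234 ] gap 0.0005 along mm 1.9
? [0.60732556 0.21901482 0.18701423]
```

View pics/w12c.png

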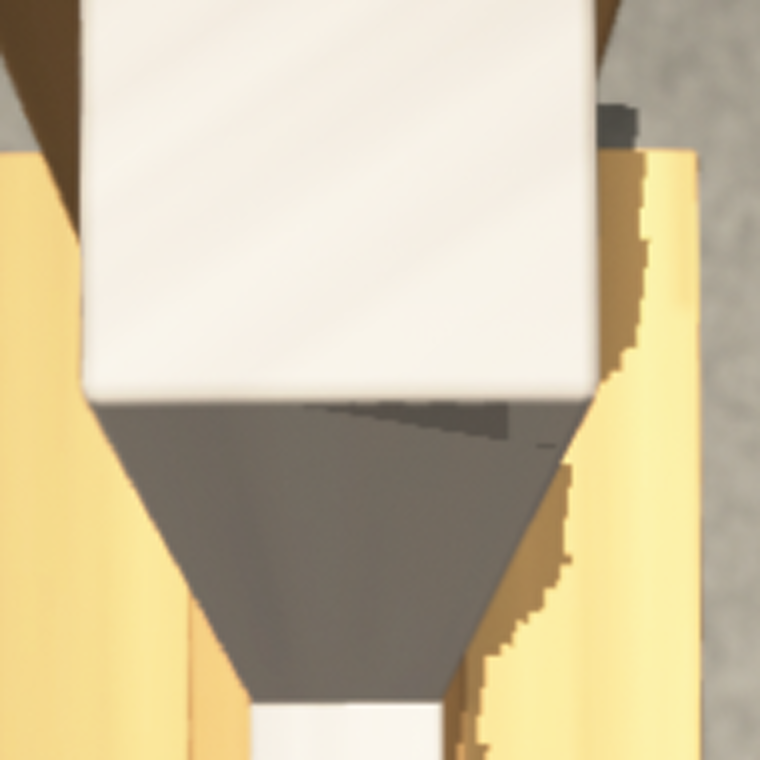

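The base and upright look right, but the square's centre sits about 2.8 mm to one side of the rail's middle (rail edges at ±18.4, square from -7.5 to +12.4). I'll ease the load, shift across, and press in again.

Emit:
drive_tool --pt "-0.2 0 -0.05 0 0 0 0" --pt "-0.15 0 -0.05 0 0 0 0" --pt "0.02 0 -0.09 0 0 0 0" --pt "0 0 0 0 0 0 0"

```text
time_s: 16.78
tool_pos: [0.6282, 0.1281, 0.1371]
tool_rot: [179.8, -14.8, 95.8]
force: [4.2, -8.8, 4.9]
grip_width: 0.0195
```

```bash
python3 go.py 0 0 0
```

```text
t 16.7833 rot [179.75 -14.78  95.78] q [ 22.5  29.  -38.   94.3   3.1  60.3  -7.3] F along u,v,z [-9.2, 3.3, 4.9] w 0.019531031828846485
heel rel corner mm: along,across,up 0.5 0.6 0.1
tool cm [-0.055 -0.057 -0.004]
```

Emit:
drive_tool --pt "-0.2 -0.15 -0.05 0 0 0 0" --pt "-0.15 -0.15 -0.06 0 0 0 0" --pt "0 -0.1 -0.03 0 0 0 0" --pt "0 0 0 0 0 0 0" --pt "0 0 0 0 0 0 0"

```text
time_s: 17.2
tool_pos: [0.6227, 0.1273, 0.1371]
tool_rot: [179.9, -15.0, 95.9]
force: [4.5, -2.3, 1.4]
grip_width: 0.0197
```

```bash
python3 go.py 0 0 0
cat > ctr.py <<'E'
from h import *
c=env.read_camera("wrist");i=c["img"];cv2.imwrite("pics/wl.png",i)
u=np.array([np.cos(np.radians(95.9)),np.sin(np.radians(95.9)),0]);v=np.array([u[1],-u[0],0]);C=np.array([.6171,.2320,.063])
for r in(190,235,270):
    e=i[r-1:r+2].astype(float).mean(0).sum(1);g=np.abs(np.diff(cv2.GaussianBlur(e[None],(3,1),0)[0]))
    pk=lambda a,b:a+np.argmax(g[a:b])+.5
    f=lambda x,z:round(float((onz(c,(x,r),z)-C)@v*1e3),1)
    bl,br,l,sl,sr=pk(208,232),pk(393,416),pk(266,284),pk(285,294),pk(330,338)
    print(r,"board",f(bl,.018),f(br,.018),"railL",l,f(l,.063),"sq",f(sl,.099),f(sr,.099))
E
python3 ctr.py
```

```text
t 17.2 rot [179.93 -14.98  95.93] q [ 22.9  28.5 -38.2  95.    2.6  60.3  -6.9] F along u,v,z [-2.8, 4.2, 1.4] w 0.019724107911804605
heel rel corner mm: along,across,up 0.4 -5.1 0.1
tool cm [-0.045  0.514  0.001]
190 board -59.8 59.6 railL 283.5 -18.2 sq -13.3 6.3
235 board -66.6 59.2 railL 283.5 -18.2 sq -13.7 6.3
270 board -67.6 59.6 railL 283.5 -18.3 sq -13.3 6.0
```

It slipped further than intended and now sits 3.3 mm the other way. I'll lift just clear, set the lateral position freely, and lower again.

Emit:
drive_tool --pt "-0.2 0 -0.05 0 0 0 0" --pt "0.04 0 -0.15 0 0 0 0" --pt "0.04 0 -0.15 0 0 0 0" --pt "0 0 0 0 0 0 0" --pt "0 0 0 0 0 0 0"

```text
time_s: 17.67
tool_pos: [0.6208, 0.1255, 0.1387]
tool_rot: [-179.8, -15.0, 96.0]
force: [-0.3, -0.3, -3.7]
grip_width: 0.0196
```

```bash
python3 go.py -2 -1.5 1
```

```text
t 17.6667 rot [-179.78  -14.99   95.96] q [ 23.1  28.4 -38.3  95.    2.5  60.8  -6.6] F along u,v,z [-0.2, -0.3, -3.7] w 0.01958712958340593
heel rel corner mm: along,across,up -1.1 -7.4 1.8
tool cm [-0.105  0.593  0.05 ]
```

Emit:
drive_tool --pt "-0.05 0.2 -0.01 0 0 0 0" --pt "-0.05 0.2 -0.01 0 0 0 0" --pt "0 0.19 0 0 0 0 0" --pt "0 0 0 0 0 0 0" --pt "0 0 0 0 0 0 0"

```text
time_s: 18.08
tool_pos: [0.6282, 0.1248, 0.1396]
tool_rot: [-179.9, -15.0, 95.9]
force: [0.5, 0.4, -4.4]
grip_width: 0.0196
```

```bash
python3 go.py 0 -1.5 0; python3 ctr.py
```

```text
t 18.0833 rot [-179.94  -14.99   95.93] q [ 22.8  29.  -38.   94.    2.8  61.   -6.7] F along u,v,z [0.4, 0.6, -4.4] w 0.01963678300287964
heel rel corner mm: along,across,up -2.6 -0.0 2.7
tool cm [ 0.179 -0.145  0.323]
190 board -59.5 59.3 railL 273.5 -18.6 sq -8.3 11.6
235 board -61.1 59.6 railL 274.5 -18.1 sq -8.4 11.6
270 board -62.7 59.9 railL 274.5 -18.2 sq -8.4 11.3
```

Emit:
drive_tool --pt "0 -0.2 0 0 0 0 0" --pt "0 0 0 0 0 0 0" --pt "-0.03 0 0.12 0 0 0 0" --pt "-0.03 0 0.12 0 0 0 0" --pt "-0.03 0 0.1 0 0 0 0" --pt "0 0 0 0 0 0 0" --pt "0 0 0 0 0 0 0"

```text
time_s: 18.72
tool_pos: [0.6261, 0.1246, 0.137]
tool_rot: [-179.9, -15.0, 95.9]
force: [-4.4, -2.7, 5.3]
grip_width: 0.0192
```

```bash
python3 go.py 0 -1.5 0; python3 ctr.py
```

```text
t 18.7167 rot [-179.95  -14.98   95.94] q [ 22.9  29.  -38.1  94.4   2.8  60.7  -6.7] F along u,v,z [-2.2, -4.6, 5.3] w 0.01919227213076975
heel rel corner mm: along,across,up -2.6 -2.1 0.1
tool cm [0.248 0.063 0.074]
190 board -59.6 59.2 railL 277.5 -18.3 sq -10.2 9.3
235 board -63.1 59.5 railL 281.5 -16.3 sq -10.3 9.4
270 board -64.1 59.8 railL 277.5 -18.5 sq -10.3 9.0
```

It is centred now (square -10.3 to +9.3 against rail ±18.3). Pressing in again.

Emit:
drive_tool --pt "0.09 0.02 0.06 0 0 0 0" --pt "0.1 0.02 0.025 0 0 0 0" --pt "0.1 0 0.025 0 0 0 0" --pt "0 0 0 0 0 0 0"

```text
time_s: 19.1
tool_pos: [0.6266, 0.1254, 0.1371]
tool_rot: [-179.9, -14.8, 95.9]
force: [-5.8, -7.6, 10.2]
grip_width: 0.0195
```

Emit:
drive_tool --pt "0.09 0 0.05 0 0 0 0" --pt "0.1 0 0.025 0 0 0 0" --pt "0 0 0 0 0 0 0"

```text
time_s: 19.35
tool_pos: [0.6272, 0.1269, 0.1371]
tool_rot: [179.9, -14.8, 95.8]
force: [-3.8, -8.3, 8.8]
grip_width: 0.0194
```

Emit:
drive_tool --pt "0.1 0 0.03 0 0 0 0" --pt "0.1 0 0.03 0 0 0 0" --pt "0 0 0 0 0 0 0"

```text
time_s: 19.6
tool_pos: [0.6276, 0.1281, 0.1371]
tool_rot: [179.9, -14.7, 95.8]
force: [-2.2, -10.2, 8.9]
grip_width: 0.0197
```

```bash
python3 go.py 0 -1.5 0; python3 ctr.py
```

```text
t 19.6 rot [179.9  -14.72  95.8 ] q [ 22.4  29.  -37.9  94.3   3.1  60.5  -7.4] F along u,v,z [-9.9, -3.3, 8.9] w 0.019733654991909808
heel rel corner mm: along,across,up 0.5 -0.1 0.1
tool cm [-0.052 -0.135 -0.005]
190 board -59.8 59.5 railL 273.5 -18.2 sq -8.5 11.4
235 board -62.7 59.7 railL 273.5 -18.3 sq -8.2 11.4
270 board -63.8 59.3 railL 273.5 -18.5 sq -8.3 11.0
```

Emit:
drive_tool --pt "0.1 -0.07 0.03 0 0 0 0" --pt "0.1 -0.05 0.03 0 0 0 0" --pt "0 0 0 0 0 0 0"

```text
time_s: 19.9
tool_pos: [0.6274, 0.1282, 0.1371]
tool_rot: [179.8, -14.6, 95.7]
force: [-0.0, -11.7, 9.8]
grip_width: 0.0197
```

Emit:
drive_tool --pt "0.09 0 0.05 0 0 0 0" --pt "0.1 0 0.03 0 0 0 0" --pt "0 0 0 0 0 0 0"

```text
time_s: 20.15
tool_pos: [0.6274, 0.1284, 0.1372]
tool_rot: [179.8, -14.5, 95.7]
force: [-1.4, -16.0, 13.7]
grip_width: 0.0198
```

```bash
python3 go.py 0 -1.5 0; python3 ctr.py
```

```text
t 20.15 rot [179.8  -14.46  95.67] q [ 22.2  28.8 -37.9  94.4   3.3  60.3  -7.7] F along u,v,z [-15.8, -3.0, 13.7] w 0.01981353706266704
heel rel corner mm: along,across,up 0.6 -0.2 0.1
tool cm [-0.061 -0.131 -0.008]
190 board -59.4 59.7 railL 273.5 -18.0 sq -8.4 11.1
235 board -62.5 59.2 railL 270.5 -19.7 sq -8.6 11.4
270 board -63.6 59.5 railL 273.5 -18.4 sq -8.3 11.0
```

It stops at the same place again (y = 0.1284) with 16 N, which agrees with flush contact. I'll check the post's angle from its edges in the scene view against a projected vertical.

```bash
cat > lean.py <<'E'
from h import *
import sys
u=np.array([np.cos(np.radians(95.9)),np.sin(np.radians(95.9)),0]);v=np.array([u[1],-u[0],0]);C=np.array([.6171,.2320,.063])
def edge(i,c,P0,P1,nm,half=5,lat=False):
    # expected edge from 3D P0->P1; search across rows (scene) for strongest gradient near it
    a,b=proj(c,[P0,P1]);g=cv2.GaussianBlur(i,(3,3),0).astype(float)
    pts=[]
    d=(b-a)/np.linalg.norm(b-a);n=np.array([-d[1],d[0]])
    for t in np.linspace(.12,.88,30):
        p=a+(b-a)*t;s=np.arange(-half,half+.01,.25)
        q=(p[None]+s[:,None]*n).astype(np.float32)
        val=cv2.remap(g.astype(np.float32),q[None,:,0],q[None,:,1],cv2.INTER_LINEAR)[0]
        gr=np.linalg.norm(np.gradient(val,axis=0),axis=1);w=gr**4
        pts.append((t,(s*w).sum()/w.sum()))
    pts=np.array(pts)
    for _ in range(3):
        f=np.polyfit(pts[:,0],pts[:,1],1);r=np.abs(pts[:,1]-np.polyval(f,pts[:,0]));pts=pts[r<=max(.3,2*np.median(r))]
    # pixel per mm along u at top
    k=(proj(c,[P1+u*1e-3])-proj(c,[P1]))[0]@n
    H=(P1-P0)[2]*1e3
    print(nm,"off px bottom/top %.2f %.2f"%(np.polyval(f,0),np.polyval(f,1)),"px/mm %.2f"%k,"lean rad (+=out) %.4f"%(f[0]/k/H),"n",len(pts))
for src in sys.argv[1:]:
    if src=="now": s=env.read_camera("scene");img=s["img"];cv2.imwrite("pics/scene_now.png",img)
    else: s=env.read_camera("scene");img=cv2.imread(src)
    z=lambda p,h:np.array([p[0],p[1],h])
    print(src)
    off=C+v*18;
    edge(img,s,z(off+u*45,.09),z(off+u*45,.235),"post outer-front")
    edge(img,s,z(C+v*.018+u*.045,.09),z(C+v*.018+u*.045,.235),"post outer-front")  if True else 0
    edge(img,s,z(C+v*.018,.195),z(C+v*.018,.235),"post inner-front")
    edge(img,s,z(C+v*.01-u*.030,.105),z(C+v*.01-u*.030,.19),"upright inner-front")
E
sed -i '/off=C+v\*18/d;/z(off+u/d' lean.py
python3 lean.py pics/scene0.png pics/scene6.png pics/scene12.png now
```

```text
pics/scene0.png
post outer-front off px bottom/top -3.36 7.49 px/mm 0.32 lean rad (+=out) 0.2358 n 20
post inner-front off px bottom/top -2.62 -3.69 px/mm 0.32 lean rad (+=out) -0.0834 n 20
upright inner-front off px bottom/top 4.93 4.48 px/mm 0.32 lean rad (+=out) -0.0166 n 30
pics/scene6.png
post outer-front off px bottom/top -3.42 7.38 px/mm 0.32 lean rad (+=out) 0.2346 n 21
post inner-front off px bottom/top -2.72 -3.66 px/mm 0.32 lean rad (+=out) -0.0724 n 17
upright inner-front off px bottom/top 4.12 4.60 px/mm 0.32 lean rad (+=out) 0.0176 n 17
pics/scene12.png
post outer-front off px bottom/top -1.02 6.14 px/mm 0.32 lean rad (+=out) 0.1556 n 20
post inner-front off px bottom/top -0.44 -5.15 px/mm 0.32 lean rad (+=out) -0.3655 n 16
upright inner-front off px bottom/top -0.53 2.53 px/mm 0.32 lean rad (+=out) 0.1128 n 30
now
post outer-front off px bottom/top -1.01 6.13 px/mm 0.32 lean rad (+=out) 0.1550 n 19
post inner-front off px bottom/top -0.57 -4.95 px/mm 0.32 lean rad (+=out) -0.3400 n 19
upright inner-front off px bottom/top -0.28 3.65 px/mm 0.32 lean rad (+=out) 0.1449 n 24
```

Those automatic edge fits caught the carton and wood grain, so I discard them. The two-view triangulation is better: the post's top inner edge is 2.2 mm along, against 1.8 mm for the corner in the same views. That makes the post within about 0.002 rad of square, ±0.006. Next I check the moment at the pads and look once more at the contact.

Run:
```python
from h import *
from scipy.spatial.transform import Rotation as Ro
o=env.get_obs();R=Ro.from_euler('xyz',o["tool_rot"],degrees=True).as_matrix()
u=np.array([np.cos(np.radians(95.9)),np.sin(np.radians(95.9)),0]);v=np.array([u[1],-u[0],0])
F=o["force"];M=o["wrist_torque"];Mg=M-np.cross(.051*R[:,2],F)
print("M tcp u,v,z",M@u,M@v,M[2],"M grasp",Mg@u,Mg@v,Mg[2])
s=env.read_camera("scene")["img"];crop(s,350,180,110,80,7,"s13.png")
t=env.read_camera("top")["img"];crop(t,135,165,80,60,10,"t13.png")
```

```text
M tcp u,v,z 0.9386267703645368 -2.4131850547422355 0.4341574305895364 M grasp 0.7497821395983713 -1.8132216695677434 0.38822057764614953
```

View pics/s13.png

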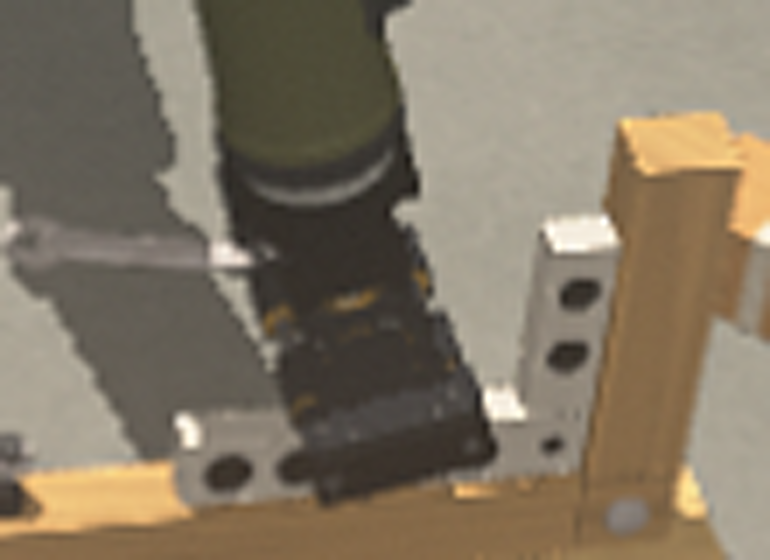

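View pics/t13.png

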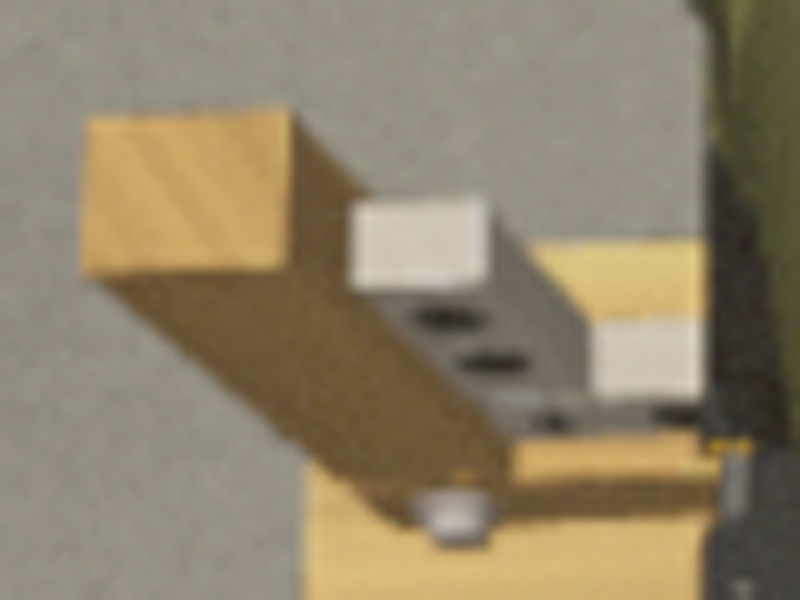

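The camera rides on the tool, so the upright's top edge against the base junction tells how far the tool has turned relative to the square. I compare that with the measured tool pitch.

Run:
```python
from h import *
from scipy.spatial.transform import Rotation as Ro
c=env.read_camera("wrist");o=env.get_obs();cv2.imwrite("pics/w14.png",c["img"])
R=Ro.from_euler('xyz',o["tool_rot"],degrees=True).as_matrix();T=np.eye(4);T[:3,:3]=R;T[:3,3]=o["tool_pos"]
Tc=np.linalg.inv(T)@c["pose"]  # camera in tool
cc=dict(c,pose=Tc)
def row(i,x0,x1,a,b):
    g=np.abs(np.diff(cv2.GaussianBlur(i,(1,3),0)[:,x0:x1].astype(float).sum(2).mean(1)));k=a+np.argmax(g[a:b]);w=g[k-2:k+3];return (w*np.arange(k-2,k+3)).sum()/w.sum()+.5
for n in("wrist3","w4","w5","wrist6","w12","w14"):
    i=cv2.imread(f"pics/{n}.png");print(n,"top-edge row %.2f"%row(i,262,300,85,110),"junction %.2f"%row(i,295,330,165,185))
# prediction: square in tool: grip at (0,0,51mm), tilted th relative to tool z (level when th=15)
for th in(14.0,14.46,15.0,15.5):
    Q=Ro.from_euler('y',-th,degrees=True).as_matrix() # square axes (x fwd,z down) in tool
    P=lambda x,h:np.array([0,0,.051])+Q@np.array([x,0,-h])
    print(th,[proj(cc,[P(.062,hh)])[0][1].round(2) for hh in(.106,.0113)])
```

```text
wrist3 top-edge row 92.57 junction 174.84
w4 top-edge row 93.11 junction 174.65
w5 top-edge row 93.17 junction 174.67
wrist6 top-edge row 93.26 junction 174.71
w12 top-edge row 99.64 junction 175.28
w14 top-edge row 100.33 junction 175.28
14.0 [np.float64(100.98), np.float64(175.28)]
14.46 [np.float64(96.35), np.float64(175.21)]
15.0 [np.float64(91.08), np.float64(175.13)]
15.5 [np.float64(86.37), np.float64(175.07)]
```

The square has turned 0.2° back (heel slightly light), judging by row 100.3 against pitch -14.46. That fits the tool springing towards its commanded tilt. I'll relax the commanded tilt a little so the base settles evenly.

Emit:
drive_tool --pt "0.06 -0.03 0.02 0 -0.7 0 0" --pt "0 0 0 0 0 0 0" --pt "0 0 0 0 0 0 0"

```text
time_s: 20.8
tool_pos: [0.6272, 0.1292, 0.1373]
tool_rot: [179.8, -13.8, 95.7]
force: [-1.1, -15.6, 12.0]
grip_width: 0.0199
```

```bash
cat > tilt.py <<'E'
from h import *
from scipy.spatial.transform import Rotation as Ro
def row(i,x0,x1,a,b):
    g=np.abs(np.diff(cv2.GaussianBlur(i,(1,3),0)[:,x0:x1].astype(float).sum(2).mean(1)));k=a+np.argmax(g[a:b]);w=g[k-2:k+3];return (w*np.arange(k-2,k+3)).sum()/w.sum()+.5
L=[];Pp=[];M=[]
u=np.array([np.cos(np.radians(95.9)),np.sin(np.radians(95.9)),0]);v=np.array([u[1],-u[0],0])
for k in range(4):
    c=env.read_camera("wrist");o=env.get_obs();L.append(row(c["img"],262,300,85,125));Pp.append(o["tool_rot"][1]);M.append([o["wrist_torque"]@v,o["force"]@u,o["force"]@v,o["force"][2]])
th=14.46-(np.mean(L)-96.35)/9.9
print("rows",np.round(L,2),"pitch",np.mean(Pp).round(3),"th",th.round(2),"square back-tilt deg (bias .2 removed)",(-np.mean(Pp)-th-.2).round(2),"Mv,Fu,Fv,Fz",np.mean(M,0).round(2))
E
python3 tilt.py; python3 go.py 0 0 0; python3 ctr.py
```

```text
rows [108.24 108.19 108.16 108.15] pitch -13.782 th 13.26 square back-tilt deg (bias .2 removed) 0.32 Mv,Fu,Fv,Fz [ -2.44 -15.09  -3.74  13.28]
t 21.0 rot [179.76 -13.78  95.68] q [ 21.7  28.7 -37.6  94.4   3.9  60.4  -8.3] F along u,v,z [-15.0, -3.7, 13.4] w 0.019396663452404355
heel rel corner mm: along,across,up 0.8 -0.2 0.1
tool cm [-0.082  0.021 -0.013]
190 board -59.8 59.6 railL 272.5 -18.4 sq -8.4 11.4
235 board -63.0 59.8 railL 273.5 -18.2 sq -8.6 11.4
270 board -59.6 59.4 railL 273.5 -18.4 sq -8.3 10.9
```

The square did not turn when the tool did (the row shift matches the tool's turn), so it is free in pitch and lies flat on the rail, within about 0.1°. Since stiction earlier broke at about 15 N, I push a little harder to confirm that this is truly the stop.

Emit:
drive_tool --pt "0.1 -0.05 0.03 0 0 0 0" --pt "0.1 -0.05 0.03 0 0 0 0" --pt "0 0 0 0 0 0 0" --pt "0 0 0 0 0 0 0"

```text
time_s: 21.38
tool_pos: [0.6271, 0.1293, 0.1373]
tool_rot: [179.7, -13.7, 95.6]
force: [0.1, -18.7, 13.2]
grip_width: 0.0193
```

```bash
python3 tilt.py; python3 go.py 0 0 0; python3 ctr.py
```

```text
rows [109.53 109.52 109.51 109.51] pitch -13.662 th 13.13 square back-tilt deg (bias .2 removed) 0.33 Mv,Fu,Fv,Fz [ -2.94 -17.75  -1.69  12.83]
t 21.5833 rot [179.66 -13.66  95.61] q [ 21.6  28.6 -37.6  94.5   3.9  60.2  -8.5] F along u,v,z [-18.0, -1.0, 12.3] w 0.01962331142197528
heel rel corner mm: along,across,up 0.9 -0.2 0.1
tool cm [-0.089  0.025 -0.015]
190 board -59.6 59.7 railL 272.5 -18.3 sq -8.4 11.0
235 board -62.8 59.3 railL 274.5 -17.6 sq -8.6 11.4
270 board -59.5 59.6 railL 273.5 -18.3 sq -8.3 10.9
```

The heel moved only 0.1 mm for 3 N more, a firm stop at 18 N along and about 17 N down. As a last check I compare the post with its state at the first stop and look for any movement of the bystanders.

```bash
python3 - <<'E'
from h import *
s=env.read_camera("scene")["img"];t=env.read_camera("top")["img"];cv2.imwrite("pics/sF.png",s);cv2.imwrite("pics/tF.png",t)
f=lambda i,b:cv2.cvtColor(i,cv2.COLOR_BGR2GRAY)[b[1]:b[3],b[0]:b[2]].astype(np.float32)
def sh(a,b,box):
    w=cv2.createHanningWindow((box[2]-box[0],box[3]-box[1]),cv2.CV_32F);return np.round(cv2.phaseCorrelate(f(a,box),f(b,box),w)[0],2)
print("post top since first stop: top",sh(cv2.imread("pics/top12.png"),t,(136,170,170,196)))
s0=cv2.imread("pics/scene0.png");t0=cv2.imread("pics/top0.png")
print("carton",sh(t0,t,(98,245,158,301)),"spanner",sh(t0,t,(205,278,278,312)),"glue",sh(s0,s,(272,240,312,300)),"clamp/board",sh(s0,s,(308,240,350,285)))
crop(s,300,160,180,130,4,"sFc.png")
E
python3 go.py 0 0 0
```

```text
post top since first stop: top [-0.34  0.56]
carton [-0.04  0.09] spanner [ 0.07 -0.32] glue [-0.05 -0.02] clamp/board [0.51 0.48]
t 21.7333 rot [179.66 -13.66  95.61] q [ 21.6  28.6 -37.6  94.5   3.9  60.2  -8.5] F along u,v,z [-18.4, -1.1, 13.1] w 0.01984856927208837
heel rel corner mm: along,across,up 0.9 -0.2 0.1
tool cm [-0.087  0.024 -0.013]
```

View pics/sFc.png

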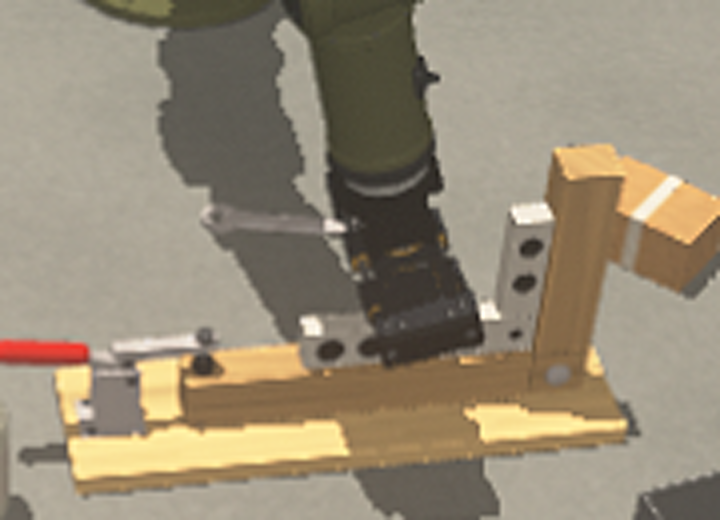

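The picture shows the base flat on the rail, the upright flush with the post and the bystanders in place. Handing in.

```bash
python3 -c "
from cell import env
print(env.sign_off())"
```

```text
the job is handed in; nothing more can be done
None
```

I gripped the aluminium square, stood it on the rail and pushed it into the corner until the post stopped moving. I handed the job in at about 22 s, still gripping and pressing. Only the square should have touched the post, as I tilted the gripper 15° away to keep the wrist camera clear. The first push ended about 3 mm off the rail's middle, so I eased off, lifted about 3 mm, re-centred and pressed in again.

**Last checks**
- **Force:** the push along the rail was about 18 N and the downward force about 13 N on the sensor (about 17 N with the square's weight). The last 3 N of push moved the heel only 0.1 mm, so it is against a firm stop.
- **Square on the rail:** the base lies flat within about 0.1–0.3°, its direction agrees with the rail, and it sits about 1.5 mm off the rail's middle.
- **Post:** at the first stop, two camera views put it within about 0.002 rad of square (±0.006). I did not repeat this after re-pressing. Between the first stop and the end its top shifted about 0.3–0.6 pixel, up to roughly 1 mm and close to noise.
- **Bystanders:** the carton, spanner and glue bottle shifted less than 0.35 pixel, so they have not moved.

**Checks that failed or disagreed**
- My automatic edge fit of the post's lean locked onto the carton and wood grain, so I discarded it.
- The clamp and board patch showed a 0.5 pixel shift, probably from the arm's shadow.
- The tool's own position reading put the square about 1.5 mm closer to the rail's middle than the wrist camera did.

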